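# Run a bottle of polish on the touch shaker

### The job

Shake up the polish in the tall bottle: lift the loose dust cover off the touch shaker and stand it rim down beside it, clear of the shaker; then set the tall bottle's foot in the shaker's sprung cup and press it straight down until the cup has sunk about halfway, 7 mm of its 14 mm stroke, where the shaker runs. The program finishes while still gripping the upright bottle and holding it pressed there; leave the two short bottles standing where they are.

Things in the scene. Friction and masses are not known exactly. Their poses are not given: they have to be found in the camera images.
- side_shelf: white shelf board that bridges the gap between the two tables, fixed; 353 mm in x, 234 mm in y, upper face 16 mm above its origin (centre of its underside, on the table tops). All the work is on it. Mind the room: a solid clear acrylic guard stands on the left table (plane x = 0.33, y = 0.01 to 0.74, up to z = 0.70); a lamp shade hangs over x = 0.41 to 0.59, y = 0.05 to 0.23 from z = 0.31 up
- shaker: touch shaker fixed on the shelf board: round white housing, 76 mm in diameter. Origin: centre of the underside; a small rocker switch, not needed, marks its -x side. 50 mm up is a shoulder on which the dust cover stands; inside it a metal neck, 55 mm in diameter, reaches 58 mm up, and the black sprung rubber cup rises from it to 82 mm
- shaker_cup (a joint): travel of the shaker's cup straight down, in m: 0 = up at rest, 0.014 = down on its stop. Spring: about 1.4 N to start, then 0.7 N per mm (about 6.3 N at 7 mm, 11.2 N at the stop)
- cup_floor (a point): centre of the floor of the cup's round recess, z up; 72 mm above the shaker's underside at rest and sinks with the cup. The recess is 10 mm deep, 45 mm wide at the floor, flaring to 49 mm at the rim; the cup is 55 mm wide outside
- dust_cover: loose grey plastic dust cover over the cup: round cap, open below, outside diameter 67 mm, skirt 36 mm deep inside, 61 mm inside diameter, 40 g. Origin: centre of its lower rim, z up. Its flat top is 39 mm up; on it a round grip knob, 17 mm in diameter, from 39 to 63 mm. At the start its rim stands on the shaker's shoulder, over neck and cup; it comes off straight up (33 mm clears the cup)
- tall_bottle: the tall polish bottle, 119 mm high: round glass body of diameter 39 mm up to 68 mm, then a slim cap to grip it by, to grip it by, 19 mm in diameter from 68 to 119 mm; about 45 g. Origin: centre of its underside, z up along the bottle
- short_bottle_a: short polish bottle, 86 mm high, 35 mm in diameter; bystander. Origin: centre of its underside
- short_bottle_b: short polish bottle, 84 mm high, 34 mm in diameter; bystander. Origin: centre of its underside
Not all that is in view belongs to the job. Leave any green or yellow look-alike of the tall_bottle alone.

How it is judged:
On the way, in this order (a step that is already met when the one before it is completed fails the run):
1. the dust cover stands rim down on the shelf board or table, clear of the shaker and let go (height (world z) of dust_cover below 0.022 m and angle between dust_cover's own z axis and vertical below 0.15 rad and contact force between the fingers and dust_cover below 0.1 N and linear speed of dust_cover below 0.02 m/s), for 0.1 s.
2. the tall bottle, held by the gripper, stands with its foot in the cup (horizontal distance between tall_bottle and cup_floor below 0.007 m and z of tall_bottle in the frame of cup_floor below 0.005 m and contact force between the fingers and tall_bottle above 2 N), for 0.1 s.
At the end, for the whole second after the job is handed in: The gripper holds the tall bottle upright (within 9 degrees), foot seated in the cup, at rest, pressing the cup 4 to 10 mm down with over 2.5 N; the robot presses nothing else on the shaker; the dust cover stands rim down on the board or table, clear of shaker and robot (value of joint shaker_cup between 0.004 and 0.01 m and contact force between tall_bottle and shaker above 2.5 N and contact force between the fingers and tall_bottle above 2 N and contact force between the arm and shaker below 0.3 N and horizontal distance between tall_bottle and cup_floor below 0.007 m and z of tall_bottle in the frame of cup_floor below 0.004 m and angle between each of tall_bottle, dust_cover's own z axis and vertical below 0.15 rad and linear speed of each of tall_bottle, dust_cover below 0.02 m/s and height (world z) of dust_cover below 0.022 m and contact force between dust_cover and shaker below 0.1 N and contact force between the arm and dust_cover below 0.1 N); the arm keeps its last pose, push and grip.
It fails at once if a short bottle is moved by more than 30 mm or tipped over (distance of any of short_bottle_a, short_bottle_b from where it was at the start of the episode above 0.03 m or angle between any of short_bottle_a, short_bottle_b's own z axis and vertical above 0.4 rad).
It also fails if it takes over 72 s, if anything falls off the work surface, if the arm or the gripper's body presses on something with over 40 N, if the wrist force passes 120 N, or if a joint passes its speed limit or range.

### The arm

A 7-joint arm with a two-finger parallel gripper is mounted at the origin on a cart in front of the work surface, level with it; the furniture and walls round the work are solid. World frame = base frame: x ahead of the robot, y to its left, z up, the work surface at z = 0. Lengths are in m, angles in rad, forces in N, time in s.
With the tool pointing down it reaches from about 0.35 to 0.9 m from the base axis. Payload 8.1 kg.
Tool frame: the origin (TCP) lies midway between the tips of the shut fingers; the grasp point (between the pads) lies 19 mm behind it; z points along the fingers, y is the line along which they close (so a half turn about z gives the same grasp; the last joint's range is limited). The gripper opens to 92 mm and grips with 3 to 60 N. Pads are 19 mm wide; open, the fingers measure 130 mm over their backs; the gripper's body (75 mm by 190 mm) begins 47 mm behind the grasp point.
Start: joints at [-1.309, 0.434, 0.025, 1.573, -0.012, 1.134, -0.075], TCP at [0.223, 0.584, 0.227] pointing down, gripper open.
Joint ranges: [-2.62, 2.62], [-0.44, 2.09], [-1.27, 1.32], [0.08, 2.57], [-1.32, 4.46], [0.12, 2], [-2.74, 2.74]. Speed limits (rad/s): [2.22, 2.22, 3.01, 3.01, 3.14, 3.14, 3.14].

### API

Orientations are given as a rotation vector (axis times angle).
In Python, from cell import arm gives the robot as it stands.
- The arm moves only by the tool carry_out, never from a script. Its arguments are lists of equal length, an entry for each row: "claw": the finger opening in cm, from 0 to 9.18; "delta_pos": the shift along the tool's x, y, z in cm, a list of three; "angular": the turn, a rotation vector about the tool's x, y, z in rad, a list of three. In form: {"claw": [claw, ...], "delta_pos": [[dx, dy, dz], ...], "angular": [[ax, ay, az], ...]}. A call has 1 to 20 rows; each row shifts and turns the commanded pose from where the row before left it, along the tool's axes as they then stand; what a row does not reach is not made up. A row lasts 1/10 s, in which the tool goes at most 50 mm and 8.59 degrees, less where a joint would pass 70% of its speed; a pose out of reach is approached as far as the arm can. A call with a gripper value outside its range is refused whole. The fingers move at their own pace and stop on an object; "force" is the grip in N (left out, the last holds). Time passes only in rows, so rows that do not move let the fingers close. It gives the time, the measured TCP pose, the force, the opening and the grip force at its end, in the units of the state.
- arm.observe(): the state, without advancing time (a new reading comes with each control period).
- arm.get_image(name): name is "side" or "top" or "wrist"; returns a dict with "frame" (480x640x3 uint8, red, green, blue), "mtx" (3x3 intrinsics, pixels), "dist" ([k1, k2, p1, p2, k3] as OpenCV has them; the pictures are not rectified), "T" (4x4, takes a point from camera to world coordinates). Camera axes: x right, y down, z forward; pixel columns grow to the right and rows downward; lengths in m; the calibration is good to about 2 mm. A picture is of the moment at which its call begins. There is no depth.
- arm.sign_off(): hands the job in; it is judged then, once.
Trained networks look in a picture, given as the dict that the camera call returned (one of the last four; its "shot" number tells which), for a name from the list of things; names that differ only in an ending like _2 or _b are one class to them, and where a whole thing is asked for, a point or a joint stands for the part that bears it (a point fixed in the world has none). Each returns a list of dicts, best first, with "conf" (0 to 1); they miss things now and then, are a little off and sometimes report something else, mostly with a low value. They report only what shows in the picture. A call takes as long as a camera call. They do not tell look-alikes from the thing itself.
- arm.look_for(label, picture): "centre" ([column, row] as shares, 0 to 1, of the picture: columns of its width, rows of its height, amid what is visible of it).
- arm.trace(label, picture): "region" (480x640 bool, what is visible of it) and "centre" ([column, row] as shares, 0 to 1, of the picture: columns of its width, rows of its height, amid what is visible of it).
- arm.place_of(label, picture): "centre" ([column, row] as shares, 0 to 1, of the picture: columns of its width, rows of its height: a listed point, or the origin of a listed thing).
The state is a dict: "clock": time; "joints": joint angles; "dq": joint speeds; "joint_efforts": joint torques, N m; "position": TCP position; "ee_rot": TCP orientation; "force": force on the tool from outside, world axes, zero at the start; "ft_torque": the same for the moment, N m; "width": opening from 0.0 (shut) to 1.0 (fully open); "gripper_force": force on a finger pad.
Only numpy, scipy, OpenCV 4.12 (cv2) and the standard library are available. Lean on these libraries where they do the work, as an engineer would, in place of code of your own. Each camera call takes 0.05 s, during which the arm holds its last target. There are 200 camera calls.

## Working session

There is one attempt and no reset: what is moved stays moved. The work goes in short steps, Python scripts to look and compute and a tool call to move; the robot and the scene stay as the last step left them, time stands still between calls to the robot, and variables do not carry over. Pictures are saved under pics/ and viewed, at most 10 in all, crops included, and the job is handed in when it is done.

Besides the shell and the picture viewer there is one more tool, called in YAML: its name, and indented under it one key for each argument. carry_out: Moves the arm, as the interface text tells. Its arguments: {"type":"object","properties":{"claw":{"type":"array","items":{"type":"number"}},"delta_pos":{"type":"array","items":{"type":"array","items":{"type":"number"}}},"angular":{"type":"array","items":{"type":"array","items":{"type":"number"}}},"force":{"type":"number"}},"required":["claw","delta_pos","angular"]}

```bash
mkdir -p pics; cat > h.py <<'E'
import numpy as np, cv2
from cell import arm
from scipy.spatial.transform import Rotation as R
def ray(p,uv):
    n=cv2.undistortPoints(np.array([[uv]],float),p["mtx"],np.array(p["dist"],float))[0,0]
    T=np.array(p["T"]); return T[:3,3],T[:3,:3]@np.array([n[0],n[1],1.])
def atz(p,uv,z):
    o,d=ray(p,uv); return o+d*(z-o[2])/d[2]
def proj(p,X):
    T=np.linalg.inv(np.array(p["T"])); r=cv2.Rodrigues(T[:3,:3])[0]
    return cv2.projectPoints(np.array([X],float),r,T[:3,3],p["mtx"],np.array(p["dist"],float))[0][0,0]
def tri(a,ua,b,ub):
    (o1,d1),(o2,d2)=ray(a,ua),ray(b,ub); d1=d1/np.linalg.norm(d1); d2=d2/np.linalg.norm(d2)
    s=np.linalg.lstsq(np.c_[d1,-d2],o2-o1,rcond=None)[0]; A=o1+s[0]*d1;B=o2+s[1]*d2
    return (A+B)/2,np.linalg.norm(A-B)
px=lambda c:(c[0]*640,c[1]*480)
def save(p,n): cv2.imwrite("pics/"+n,p["frame"][:,:,::-1])
E
python3 - <<'E'
from h import *
np.set_printoptions(precision=4,suppress=True)
P={}
for c in("side","top"):
    p=arm.get_image(c);P[c]=p;save(p,c+"0.png");print(c,np.array(p["T"])[:3,3])
    for l in("side_shelf","shaker","dust_cover","tall_bottle","short_bottle_a"):
        for r in arm.place_of(l,p)[:4]:
            u=px(r["centre"]); z=.0 if l=="side_shelf" else .066 if l=="dust_cover" else .016
            print(l,np.round(u,1),round(r["conf"],2),atz(p,u,z))
s=arm.observe();print(s["position"],s["ee_rot"],s["width"],s["clock"])
cv2.imwrite("pics/both0.png",cv2.resize(np.hstack([P["side"]["frame"],P["top"]["frame"]])[:,:,::-1],(800,300)))
E
```

```text
side [-0.0813 -0.1741  0.7854]
side_shelf [231.3 275.5] 0.61 [ 0.6247 -0.1414  0.    ]
shaker [269.6 306.2] 0.78 [ 0.5148 -0.2048  0.016 ]
dust_cover [264.5 291.4] 0.67 [ 0.5118 -0.1992  0.066 ]
tall_bottle [480.3 314.3] 0.71 [ 0.3984 -0.5851  0.016 ]
tall_bottle [274.7 259.4] 0.65 [ 0.6323 -0.2349  0.016 ]
short_bottle_a [240.2 267.3] 0.78 [ 0.628  -0.1623  0.016 ]
short_bottle_a [196.9 247.1] 0.68 [ 0.7088 -0.0791  0.016 ]
top [ 0.5159 -0.3099  1.2725]
side_shelf [249.5 220.5] 0.83 [ 0.6219 -0.136   0.    ]
shaker [274. 266.] 0.66 [ 0.5092 -0.1957  0.016 ]
dust_cover [277.3 262.9] 0.86 [ 0.5165 -0.2081  0.066 ]
tall_bottle [431.5 307.4] 0.84 [ 0.4005 -0.5739  0.016 ]
tall_bottle [292. 222.] 0.74 [ 0.6146 -0.2412  0.016 ]
tall_bottle [323.3 163.4] 0.72 [ 0.7562 -0.3202  0.016 ]
short_bottle_a [265.4 213.6] 0.67 [ 0.6365 -0.1771  0.016 ]
short_bottle_a [223.6 189.7] 0.6 [ 0.6973 -0.0759  0.016 ]
short_bottle_a [276.  263.7] 0.24 [ 0.5146 -0.2007  0.016 ]
[0.223  0.5839 0.2268] [-0.57   -3.0895 -0.0001] 1.0006039341787647 0.6
```

View pics/side0.png

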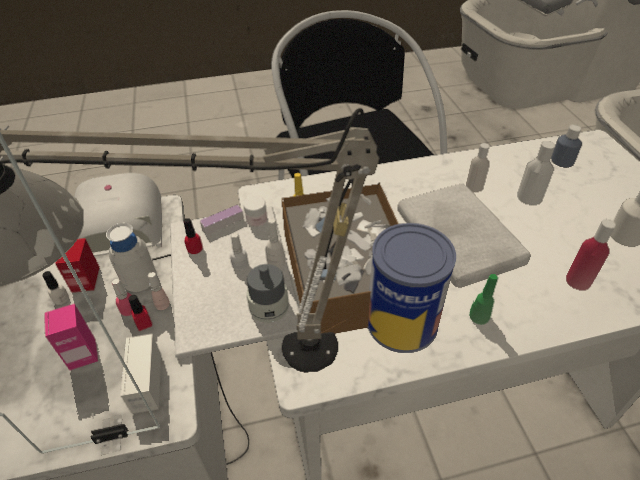

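View pics/top0.png

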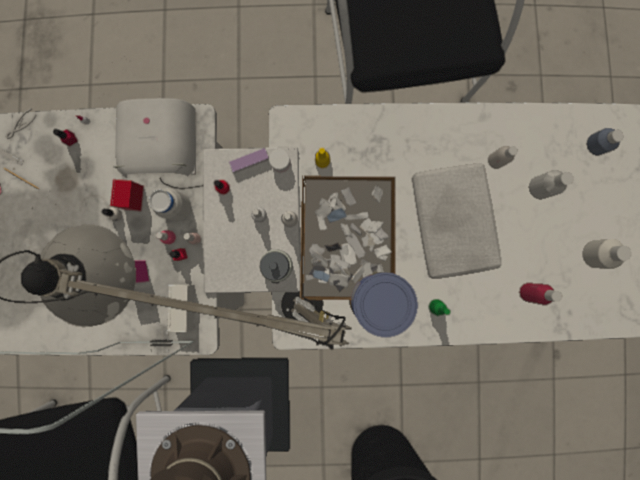

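```bash
python3 - <<'E'
from h import *
np.set_printoptions(precision=4,suppress=True)
a=cv2.imread("pics/side0.png");b=cv2.imread("pics/top0.png")
A=cv2.resize(a[195:345,165:315],(400,400),interpolation=2);B=cv2.resize(b[140:300,190:350],(400,400),interpolation=2)
cv2.imwrite("pics/crop.png",np.hstack([A,B]))
s=arm.get_image("side");t=arm.get_image("top")
for n,u,v in(("elbow",(350,150),(335,330)),("armshade",(5,133),(75,278)),("base",(310,348),(292,305)),("polemid",(330,240),(315,318))):print(n,tri(s,u,t,v))
for n,u,v in(("bottleR tall?",(274.7,259.4),(292,222)),("white",(240.2,267.3),(265.4,213.6)),("red",(196.9,247.1),(223.6,189.7)),("shaker",(269.6,306.2),(274,266)),("cover",(264.5,291.4),(277.3,262.9))):print(n,tri(s,u,t,v))
for l in("tall_bottle","short_bottle_a","dust_cover"):
  for n,p in(("s",s),("t",t)):
    for r in arm.trace(l,p)[:4]:
      y,x=np.where(r["region"]);print(l,n,round(r["conf"],2),x.min(),x.max(),y.min(),y.max(),px(r["centre"]))
E
```

```text
elbow (array([ 0.4067, -0.3262,  0.4273]), np.float64(0.0071525438276733265))
armshade (array([0.4987, 0.0803, 0.4638]), np.float64(0.0031152965587704757))
base (array([ 0.4115, -0.2484,  0.0113]), np.float64(0.023528198303240547))
polemid (array([ 0.4095, -0.2966,  0.2754]), np.float64(0.0020036089763125534))
bottleR tall? (array([ 0.6138, -0.2378,  0.0348]), np.float64(0.008984555080325005))
white (array([ 0.6385, -0.1689,  0.0031]), np.float64(0.01369326855889368))
red (array([ 0.6953, -0.0796,  0.0295]), np.float64(0.0023702855290995794))
shaker (array([ 0.5086, -0.2005,  0.0252]), np.float64(0.007925576350500431))
cover (array([ 0.5171, -0.2034,  0.0586]), np.float64(0.00807760664540501))
tall_bottle s 0.76 266 284 218 266 (273.79200000000003, 248.11200000000002)
tall_bottle s 0.72 470 497 275 324 (488.384, 302.68800000000005)
tall_bottle s 0.44 293 302 172 196 (295.68, 186.576)
tall_bottle t 0.71 428 450 298 316 (438.20799999999997, 307.392)
tall_bottle t 0.67 315 330 148 167 (321.79200000000003, 159.12)
tall_bottle t 0.57 282 296 212 226 (289.024, 218.016)
short_bottle_a s 0.76 185 202 219 253 (195.776, 238.512)
short_bottle_a s 0.64 231 248 234 268 (238.27200000000002, 256.992)
short_bottle_a t 0.6 251 266 207 221 (263.808, 211.92000000000002)
short_bottle_a t 0.56 215 229 180 194 (221.11999999999998, 188.208)
dust_cover s 0.65 247 285 264 304 (264.512, 283.2)
dust_cover t 0.92 260 289 251 279 (277.376, 263.28)
```

View pics/crop.png

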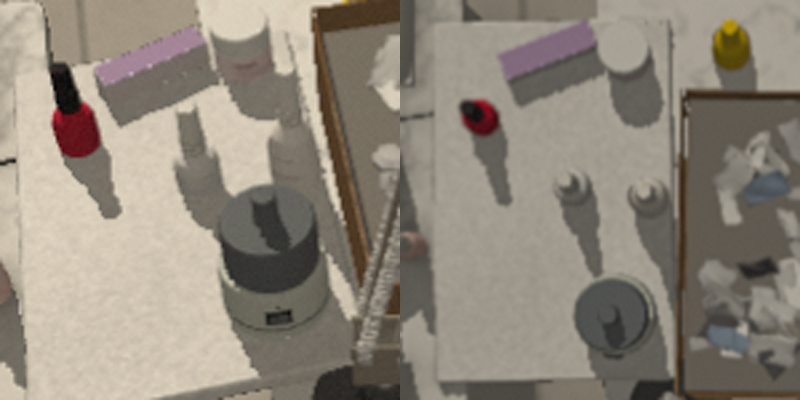

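The right frosted bottle (side ≈(274,248), top ≈(290,218)) is the tall one: 48 px against 34 px high. The other candidates are the green bottle (side 488,303) and the yellow one (296,187), which are look-alikes. The other frosted bottle and the red one are the short bystanders.

I'll raise the arm clear of the guard first.

carry_out:
  claw: [9,9,9,9,9,6,5,5,5,5,5,5,5,5,5,5,5,5]
  delta_pos:
    - [0,0,-4]
    - [0,0,-4]
    - [0,0,-4]
    - [0,0,-4]
    - [0,0,-4]
    - [0,-1.3,-2.5]
    - [0,-1.3,-2.5]
    - [0,-1.3,-2.5]
    - [0,-1.3,-2.5]
    - [0,-1.3,-2.5]
    - [0,-1.3,-2.5]
    - [0,-1.3,-2.5]
    - [0,-1.3,-2.5]
    - [0,-1.3,-2.5]
    - [0,-1.3,-2.5]
    - [0,-1.3,-2.5]
    - [0,-1.3,-2.5]
    - [0,-1.3,-2.5]
  angular:
    - [0,0,0]
    - [0,0,0]
    - [0,0,0]
    - [0,0,0]
    - [0,0,0]
    - [0,0,0]
    - [0,0,0]
    - [0,0,0]
    - [0,0,0]
    - [0,0,0]
    - [0,0,0]
    - [0,0,0]
    - [0,0,0]
    - [0,0,0]
    - [0,0,0]
    - [0,0,0]
    - [0,0,0]
    - [0,0,0]

```text
clock: 2.8
position: [0.16, 0.4193, 0.6708]
ee_rot: [0.567, 3.072, 0.127]
force: [-0.7, -0.2, 0.2]
width: 0.549
gripper_force: 0.0
```

```bash
python3 - <<'E'
from h import *
s=arm.observe();print(s)
E
```

```text
{'clock': 2.8, 'joints': array([-2.13027429,  0.04988636,  0.90218951,  1.02536405, -0.04108068,
        2.00224687, -0.04331801]), 'dq': array([-1.56173424e+00, -4.00600841e-01,  1.16614928e+00,  1.73940742e-01,
        2.99325402e-01,  1.37783834e-04, -2.27751330e-01]), 'joint_efforts': array([ 15.26983202, -19.49729741,  -0.81252342, -29.21734214,
        -0.53471971,  -0.74570904,   0.67923808]), 'position': array([0.16004496, 0.41930996, 0.67080779]), 'ee_rot': array([0.56712025, 3.07230047, 0.12714035]), 'force': array([-0.65238201, -0.17502794,  0.24169816]), 'ft_torque': array([-0.10425329,  0.10485287,  0.07199249]), 'gripper_force': 0.0, 'width': 0.5493984173416814}
```

carry_out:
  claw: [5,5,5,5,5,5]
  delta_pos:
    - [0,2.1,-0.5]
    - [0,2.2,-0.3]
    - [0,2.2,-0.1]
    - [0,2.2,0]
    - [0,2.2,0.2]
    - [0,2.2,0.4]
  angular:
    - [-0.09,0,0]
    - [-0.09,0,0]
    - [-0.09,0,0]
    - [-0.09,0,0]
    - [-0.09,0,0]
    - [-0.09,0,0]

```text
clock: 3.4
position: [0.2046, 0.5374, 0.7141]
ee_rot: [0.523, 2.84, 0.919]
force: [-0.2, -0.6, -0.8]
width: 0.543
gripper_force: 0.0
```

```bash
python3 - <<'E'
from h import *
np.set_printoptions(precision=3,suppress=True)
s=arm.observe();print(s["joints"],s["dq"],s["position"],R.from_rotvec(s["ee_rot"]).as_matrix())
E
```

```text
[-2.228 -0.154  0.69   1.22   0.278  1.434 -0.258] [ 0.008 -0.279 -0.357  0.469  0.545 -1.045 -0.337] [0.205 0.537 0.714] [[-0.934  0.289  0.208]
 [ 0.356  0.757  0.548]
 [ 0.     0.586 -0.81 ]]
```

```bash
cat > kin.py <<'E'
from h import *
import itertools
from scipy.optimize import least_squares
D=[([-1.309,0.434,0.025,1.573,-0.012,1.134,-0.075],[.223,.5839,.2268],[-.57,-3.0895,-.0001]),
([-2.13027429,0.04988636,0.90218951,1.02536405,-0.04108068,2.00224687,-0.04331801],[.16004,.41931,.67081],[.56712,3.0723,.12714])]
s=arm.observe();D.append((s["joints"],s["position"],s["ee_rot"]))
z=lambda a:R.from_euler('z',a); y=lambda a:R.from_euler('y',a)
def fk(p,q,s,full=False):
    c,H,L1,L2,L3,d,a,b,e=p
    Rr=z(c+s[0]*q[0]); P=[np.array([0,0,H])]
    Rr=Rr*y(q[1])*z(s[1]*q[2]); P.append(P[-1]+Rr.apply([a,0,L1]))
    Rr=Rr*y(q[3])*z(s[2]*q[4]); P.append(P[-1]+Rr.apply([b,0,L2]))
    Rr=Rr*y(q[5]); P.append(P[-1]+Rr.apply([e,0,0]))
    Rr=Rr*z(s[3]*q[6]+d); P.append(P[-1]+Rr.apply([0,0,L3]))
    return (P,Rr)
def res(p,s):
    o=[]
    for q,x,r in D:
        P,Rr=fk(p,q,s); o+=list((P[-1]-x)*3)+list((R.from_rotvec(r).inv()*Rr).as_rotvec())
    return np.r_[o,(p[6:])*.02]
def fit():
    best=[]
    for s in itertools.product((1,-1),repeat=4):
        for c in(0,1.57,3.14,-1.57):
            for d in(0,1.57,3.14,-1.57):
                f=least_squares(res,[c,.34,.45,.48,.3,d,0,0,0],args=(s,),max_nfev=60); best.append((f.cost,s,f.x))
    best.sort(key=lambda t:t[0]); return best
if __name__=="__main__":
    np.set_printoptions(precision=3,suppress=True)
    B=fit()
    for b in B[:6]:print(b)
    import pickle;pickle.dump(B[0],open("kin.pkl","wb"))
    for q,_,_ in D:print(np.array(fk(B[0][2],q,B[0][1])[0]))
E
timeout 300 python3 kin.py
```

```text
(np.float64(0.0012262976990618938), (1, 1, 1, 1), array([2.492, 0.321, 0.547, 0.397, 0.376, 1.646, 0.084, 0.013, 0.035]))
(np.float64(0.001226297699061894), (1, 1, 1, 1), array([2.492, 0.321, 0.547, 0.397, 0.376, 1.646, 0.084, 0.013, 0.035]))
(np.float64(0.001226297699061896), (1, 1, 1, 1), array([2.492, 0.321, 0.547, 0.397, 0.376, 1.646, 0.084, 0.013, 0.035]))
(np.float64(0.0012262976990618975), (1, 1, 1, 1), array([ 2.492,  0.321,  0.547,  0.397,  0.376, -4.637,  0.084,  0.013,
        0.035]))
(np.float64(0.0012262976990619079), (1, 1, 1, 1), array([2.492, 0.321, 0.547, 0.397, 0.376, 1.646, 0.084, 0.013, 0.035]))
(np.float64(0.0012262976990619118), (1, 1, 1, 1), array([2.492, 0.321, 0.547, 0.397, 0.376, 1.646, 0.084, 0.013, 0.035]))
[[0.    0.    0.321]
 [0.114 0.284 0.782]
 [0.238 0.615 0.603]
 [0.226 0.582 0.603]
 [0.226 0.583 0.227]]
[[0.    0.    0.321]
 [0.051 0.089 0.865]
 [0.164 0.422 1.049]
 [0.153 0.389 1.046]
 [0.162 0.419 0.671]]
[[ 0.     0.     0.321]
 [-0.034  0.046  0.872]
 [ 0.159  0.35   1.039]
 [ 0.143  0.326  1.019]
 [ 0.205  0.537  0.714]]
```

carry_out:
  claw: [3,3,3,3,3,3,3,3,3,3,3]
  delta_pos:
    - [0,1.5,-2.2]
    - [0,1.5,-2.2]
    - [0,1.5,-2.2]
    - [-2.5,0,0]
    - [-3.5,0,0]
    - [-3.5,0,0]
    - [-3.5,0,0]
    - [-3.5,0,0]
    - [-3.5,0,0]
    - [-3.5,0,0]
    - [-3.5,0,0]
  angular:
    - [0,0,0]
    - [0,0,0]
    - [0,0,0]
    - [0,-0.026,0.036]
    - [0,-0.036,0.049]
    - [0,-0.036,0.049]
    - [0,-0.036,0.049]
    - [0,-0.036,0.049]
    - [0,-0.036,0.049]
    - [0,-0.036,0.049]
    - [0,-0.036,0.049]

```text
clock: 4.5
position: [0.4306, 0.3887, 0.7933]
ee_rot: [1.126, 2.531, 0.811]
force: [0.2, -0.1, 0.1]
width: 0.326
gripper_force: 0.0
```

```bash
cat > st.py <<'E'
from h import *
import json
np.set_printoptions(precision=3,suppress=True)
s=arm.observe();print(s["joints"],s["dq"],s["position"]);print(R.from_rotvec(s["ee_rot"]).as_matrix(),s["force"])
open("log.txt","a").write(json.dumps([list(map(float,s[k])) for k in("joints","position","ee_rot")])+"\n")
E
python3 st.py
```

```text
[-2.001 -0.033  1.103  0.916  0.125  1.623 -0.109] [ 0.267 -0.001  0.347 -0.013  0.008  0.001  0.014] [0.431 0.389 0.793]
[[-0.668  0.602  0.437]
 [ 0.744  0.545  0.386]
 [-0.005  0.583 -0.812]] [ 0.15  -0.122  0.088]
```

```bash
cat > kin.py <<'E'
from h import *
import itertools,json
from scipy.optimize import least_squares
D=[([-1.309,0.434,0.025,1.573,-0.012,1.134,-0.075],[.223,.5839,.2268],[-.57,-3.0895,-.0001]),
([-2.13027429,0.04988636,0.90218951,1.02536405,-0.04108068,2.00224687,-0.04331801],[.16004,.41931,.67081],[.56712,3.0723,.12714]),
([-2.228,-.154,.69,1.22,.278,1.434,-.258],[.2046,.5374,.7141],[.523,2.84,.919])]
D+=[json.loads(l) for l in open("log.txt")]
z=lambda a:R.from_euler('z',a); y=lambda a:R.from_euler('y',a)
def fk(p,q,s):
    c,H,L1,L2,L3,d,a,b,e=p[:9]
    Rr=z(c+s[0]*q[0]); P=[np.array([0,0,H])]
    Rr=Rr*y(q[1])*z(s[1]*q[2]); P.append(P[-1]+Rr.apply([a,0,L1]))
    Rr=Rr*y(q[3])*z(s[2]*q[4]); P.append(P[-1]+Rr.apply([b,0,L2]))
    Rr=Rr*y(q[5]); P.append(P[-1]+Rr.apply([e,0,0]))
    Rr=Rr*z(s[3]*q[6]+d); P.append(P[-1]+Rr.apply([0,0,L3]))
    return (P,Rr)
def res(p,s):
    o=[]
    for q,x,r in D:
        P,Rr=fk(p,q,s); o+=list((P[-1]-x)*3)+list((R.from_rotvec(r).inv()*Rr).as_rotvec())
    return np.r_[o,(p[6:])*.005]
def fit():
    best=[]
    for s in itertools.product((1,-1),repeat=4):
        q=D[0][0]
        for d in(0,1.57,3.14,-1.57):
            c=1.2-s[0]*q[0]
            f=least_squares(res,[c,.34,.45,.48,.3,d,0,0,0],args=(s,),max_nfev=40); best.append((f.cost,s,f.x))
    best.sort(key=lambda t:t[0]); return best
if __name__=="__main__":
    np.set_printoptions(precision=4,suppress=True)
    B=fit()
    for b in B[:3]:print(b)
    print(B[12][:2]); import pickle;pickle.dump(B[0],open("kin.pkl","wb"))
    print(res(B[0][2],B[0][1]))
    for q,_,_ in D:print(np.array(fk(B[0][2],q,B[0][1])[0]))
E
timeout 300 python3 kin.py
```

```text
(np.float64(0.0029663433644133005), (-1, -1, -1, -1), array([-0.0713,  0.32  ,  0.5391,  0.4128,  0.376 ,  1.5065,  0.0476,
        0.0151,  0.0137]))
(np.float64(0.0029663433644133135), (-1, -1, -1, -1), array([-0.0713,  0.32  ,  0.5391,  0.4128,  0.376 ,  1.5065,  0.0476,
        0.0151,  0.0137]))
(np.float64(0.002966343364413337), (-1, -1, -1, -1), array([-0.0713,  0.32  ,  0.5391,  0.4128,  0.376 ,  1.5065,  0.0476,
        0.0151,  0.0137]))
(np.float64(0.2526023815049364), (-1, -1, 1, 1))
[-0.026   0.0072 -0.0052 -0.0007  0.0004  0.0067 -0.017   0.0081  0.0004
  0.0002 -0.0059  0.0068 -0.0132 -0.      0.0136  0.0012 -0.042  -0.0072
  0.0188 -0.018  -0.0088  0.0017 -0.0415 -0.0063  0.0002  0.0001  0.0001]
[[0.     0.     0.32  ]
 [0.0894 0.2547 0.7891]
 [0.2192 0.5988 0.601 ]
 [0.2143 0.586  0.601 ]
 [0.2143 0.5863 0.2251]]
[[0.     0.     0.32  ]
 [0.0066 0.0673 0.8569]
 [0.1465 0.4064 1.0467]
 [0.1413 0.3938 1.0456]
 [0.1544 0.422  0.6709]]
[[ 0.      0.      0.32  ]
 [ 0.0509 -0.0219  0.8583]
 [ 0.1087  0.3488  1.0311]
 [ 0.1073  0.3376  1.0233]
 [ 0.2002  0.5374  0.7186]]
[[0.     0.     0.32  ]
 [0.0385 0.0186 0.8595]
 [0.2706 0.2575 1.1037]
 [0.2628 0.2495 1.0958]
 [0.4369 0.3827 0.7904]]
```

```bash
cat > sim.py <<'E'
from kin import *
import pickle
_,S,PP=pickle.load(open("kin.pkl","rb"))
lo=np.array([-2.62,-.44,-1.27,.08,-1.32,.12,-2.74]);hi=np.array([2.62,2.09,1.32,2.57,4.46,2,2.74])
W=np.array([2.22,2.22,3.01,3.01,3.14,3.14,3.14])
def F(q): P,r=fk(PP,q,S); return P[-1],r
def J(q):
    x,r=F(q);M=np.zeros((6,7))
    for i in range(7):
        h=q.copy();h[i]+=1e-5;x2,r2=F(h);M[:3,i]=(x2-x)/1e-5;M[3:,i]=(r2*r.inv()).as_rotvec()/1e-5
    return M
def step(q,X,Rt,w,lam=1e-3,n=8):
    for _ in range(n):
        x,r=F(q);e=np.r_[X-x,(Rt*r.inv()).as_rotvec()]
        act=np.ones(7)
        for _ in range(3):
            A=J(q)*(w*act);dq=w*act*(A.T@np.linalg.solve(A@A.T+lam*np.eye(6),e))
            bad=((q+dq<lo)|(q+dq>hi))&(act>0)
            if not bad.any():break
            act[bad]=0
        q=np.clip(q+np.clip(dq,-.15,.15),lo,hi)
    return q
def run(q,rows,w,**k):
    X,Rt=F(q);T=[q]
    for d,a in rows:
        X=X+Rt.apply(np.array(d)/100);Rt=Rt*R.from_rotvec(a);q=step(q,X,Rt,w,**k);T.append(q)
    return q,X,T
E
cat > t.py <<'E'
from sim import *
np.set_printoptions(precision=2,suppress=True)
o=[0,0,0];a=[([0,0,-4],o)]*5+[([0,-1.3,-2.5],o)]*13
b=[([0,2.2,0],[-.09,0,0])]*6
c=[([0,1.5,-2.2],o)]*3+[([-3.5,0,0],[0,-.036,.049])]*8
for w in(np.ones(7),W):
    q=np.array(D[0][0])
    for m in(a,b,c):
        q,_,_=run(q,m,w);print(q)
    q=np.array(D[1][0])
    for m in(b,c):
        q,_,_=run(q,m,w);print("  from1",q)
    print("  from2",run(np.array(D[2][0]),c,w)[0])
E
timeout 200 python3 t.py
```

```text
[-1.29  0.02 -0.01  1.13 -0.    1.95 -0.09]
[-1.29 -0.12 -0.01  1.33  0.02  1.35 -0.1 ]
[-1.08 -0.05  0.22  1.04  0.07  1.56 -0.11]
  from1 [-2.24 -0.17  0.71  1.24  0.25  1.41 -0.25]
  from1 [-2.02 -0.06  1.08  0.93  0.15  1.62 -0.15]
  from2 [-2.   -0.05  1.04  0.88  0.18  1.65 -0.15]
[-1.29  0.02 -0.01  1.13 -0.    1.95 -0.09]
[-1.29 -0.12 -0.01  1.33  0.01  1.35 -0.1 ]
[-1.14 -0.05  0.28  1.04  0.07  1.56 -0.11]
  from1 [-2.21 -0.16  0.69  1.24  0.24  1.41 -0.24]
  from1 [-2.06 -0.07  1.11  0.93  0.16  1.62 -0.16]
  from2 [-2.08 -0.06  1.1   0.88  0.2   1.65 -0.16]
```

```bash
cat > t2.py <<'E'
from sim import *
import sys
np.set_printoptions(precision=2,suppress=True)
def pose(az,r,z_,tilt,yaw):  # tilt outward (tool points out), yaw: y axis radial at 0
    yv=np.array([np.cos(az+yaw),np.sin(az+yaw),0]);zv=np.array([0,0,-1.]);xv=np.cross(yv,zv)
    B=R.from_matrix(np.c_[xv,yv,zv]); t=np.array([-np.sin(az),np.cos(az),0])
    return np.array([r*np.cos(az),r*np.sin(az),z_]),R.from_rotvec(-tilt*t)*B
def go(q,wps,cur,n=14,w=np.ones(7),lam=1e-3):
    T=[]
    for wp in wps:
        for k in range(1,n+1):
            v=np.array(cur)+(np.array(wp)-cur)*k/n; X,Rt=pose(*v); q=step(q,X,Rt,w,n=3,lam=lam)
        T.append((wp,q,np.linalg.norm(F(q)[0]-X))); cur=wp
    return q,T
if __name__=="__main__":
    q0=np.array(json.loads(open("log.txt").readlines()[-1])[0]); cur=(.734,.58,.793,.624,0)
    fin=[(-.3,.7,.6,.3,1.2),(-.37,.67,.3,0,1.5)]
    C={"direct":[(-.2,.58,.8,.62,.5)],"ext":[(.73,.85,.8,1.2,0),(-.3,.85,.8,1.2,0)],
       "ext2":[(.73,.95,.75,1.3,0),(-.3,.95,.75,1.3,0)],"left":[(1.4,.6,.8,.6,0),(1.4,.9,.8,1.2,0),(-.3,.9,.8,1.2,0)],
       "in":[(.73,.35,.95,.6,0),(.73,.85,.8,1.2,0),(-.3,.85,.8,1.2,0)],"back":[(.73,.45,.8,1.3,0),(-.3,.45,.8,1.3,0)],
       "high":[(.73,.7,1.1,1.6,0),(-.3,.7,1.1,1.6,0)],"over":[(-.9,.58,.8,.62,0),(-.9,.85,.8,1.2,0)]}
    for n,c in C.items():
        q,T=go(q0.copy(),c+fin,cur); print(n)
        for wp,qq,e in T:print("   ",wp,qq,round(e,3))
        print(np.array(fk(PP,q,S)[0])[1:3].ravel())
E
timeout 500 python3 t2.py
```

```text
direct
    (-0.2, 0.58, 0.8, 0.62, 0.5) [-1.21 -0.01  1.32  0.87  0.02  1.65  0.43] 0.001
    (-0.3, 0.7, 0.6, 0.3, 1.2) [-0.33  0.45  1.09  0.85 -0.53  1.74  1.39] 0.0
    (-0.37, 0.67, 0.3, 0, 1.5) [-0.26  0.62  0.97  1.33 -0.5   1.44  1.81] 0.0
[ 0.34  0.03  0.74  0.63 -0.25  0.68]
ext
    (0.73, 0.85, 0.8, 1.2, 0) [-1.68  0.19  1.12  1.2  -0.45  0.68  0.22] 0.0
    (-0.3, 0.85, 0.8, 1.2, 0) [-0.74  0.24  1.29  1.2  -0.6   0.71  0.31] 0.0
    (-0.3, 0.7, 0.6, 0.3, 1.2) [-0.3   0.43  1.    0.85 -0.47  1.72  1.36] 0.0
    (-0.37, 0.67, 0.3, 0, 1.5) [-0.23  0.59  0.89  1.33 -0.45  1.43  1.78] 0.0
[ 0.33  0.01  0.75  0.64 -0.25  0.68]
ext2
    (0.73, 0.95, 0.75, 1.3, 0) [-1.39  0.33  0.89  1.22 -0.79  0.47  0.48] 0.0
    (-0.3, 0.95, 0.75, 1.3, 0) [-0.47  0.38  1.09  1.23 -0.98  0.52  0.59] 0.0
    (-0.3, 0.7, 0.6, 0.3, 1.2) [-0.31  0.44  1.03  0.85 -0.49  1.73  1.37] 0.0
    (-0.37, 0.67, 0.3, 0, 1.5) [-0.24  0.6   0.92  1.33 -0.47  1.43  1.79] 0.0
[ 0.33  0.02  0.75  0.63 -0.25  0.68]
left
    (1.4, 0.6, 0.8, 0.6, 0) [-2.22  0.09  0.9   0.78 -0.14  1.7   0.  ] 0.0
    (1.4, 0.9, 0.8
[... 1150 characters left out ...]
.1, 1.6, 0) [-1.93 -0.19  0.78  1.03  0.59  0.69 -0.39] 0.0
    (-0.3, 0.7, 1.1, 1.6, 0) [-1.32 -0.3   0.88  1.04  1.01  0.8  -0.58] 0.0
    (-0.3, 0.7, 0.6, 0.3, 1.2) [-1.65 -0.38  1.28  1.35  0.55  1.57  0.67] 0.131
    (-0.37, 0.67, 0.3, 0, 1.5) [-1.53 -0.38  1.28  1.71  0.42  1.51  0.86] 0.256
[ 0.02 -0.19  0.83  0.43 -0.11  0.8 ]
over
    (-0.9, 0.58, 0.8, 0.62, 0) [-1.04 -0.27  1.25  0.88  0.58  1.73 -0.35] 0.0
    (-0.9, 0.85, 0.8, 1.2, 0) [-1.15 -0.43  1.32  1.31  1.1   0.87 -0.72] 0.031
    (-0.3, 0.7, 0.6, 0.3, 1.2) [-1.74 -0.43  1.32  1.28  0.61  1.64  0.67] 0.116
    (-0.37, 0.67, 0.3, 0, 1.5) [-1.48 -0.43  1.32  1.82  0.46  1.38  0.89] 0.224
[ 0.01 -0.22  0.81  0.41 -0.15  0.75]
```

```bash
cat > t3.py <<'E'
from t2 import *
q0=np.array(json.loads(open("log.txt").readlines()[-1])[0]); cur=(.734,.58,.793,.624,0)
fin=[(-.37,.67,.3,0,1.57),(-.38,.55,.105,0,1.57),(-.38,.55,.105,-.3,1.57)]
C={"dirfar":[(-.2,.58,.8,.62,.5),(-.4,1.15,.8,1.5,.5),(-.3,.7,.5,.3,1.2)],
 "extfar":[(.73,1.15,.8,1.5,0),(-.3,1.15,.8,1.5,0),(-.3,.7,.5,.3,1.2)],
 "farright":[(-.2,.58,.8,.62,.5),(-.4,.9,.8,1.2,.5),(-1.2,.9,.8,1.2,.5),(-.3,.7,.5,.3,1.2)],
 "in.4":[(.73,.4,.9,.6,0),(.73,.9,.8,1.2,0),(-.3,.9,.8,1.2,0),(-.3,.7,.5,.3,1.2)],
 "upfar":[(.73,.8,1.2,1.9,0),(.73,1.15,.8,1.5,0),(-.3,1.15,.8,1.5,0),(-.3,.7,.5,.3,1.2)],
}
for n,c in C.items():
    q,T=go(q0.copy(),c+fin,cur); print(n)
    for wp,qq,e in T:print("   ",wp,qq,round(e,3),np.array(fk(PP,qq,S)[0])[1:3].ravel())
E
timeout 500 python3 t3.py
```

```text
dirfar
    (-0.2, 0.58, 0.8, 0.62, 0.5) [-1.21 -0.01  1.32  0.87  0.02  1.65  0.43] 0.001 [ 0.04 -0.01  0.86  0.36 -0.07  1.11]
    (-0.4, 1.15, 0.8, 1.5, 0.5) [ 0.08  0.8   0.96  0.49 -1.08  0.54  0.78] 0.0 [ 0.39 -0.1   0.68  0.71 -0.31  0.84]
    (-0.3, 0.7, 0.5, 0.3, 1.2) [-0.43  0.4   1.03  1.18 -0.43  1.45  1.41] 0.0 [ 0.23  0.04  0.81  0.57 -0.18  0.86]
    (-0.37, 0.67, 0.3, 0, 1.57) [-0.23  0.59  0.89  1.33 -0.45  1.42  1.85] 0.0 [ 0.33  0.01  0.75  0.64 -0.25  0.68]
    (-0.38, 0.55, 0.105, 0, 1.57) [-0.27  0.58  0.82  1.9  -0.54  0.89  2.02] 0.0 [ 0.32  0.03  0.75  0.52 -0.21  0.48]
    (-0.38, 0.55, 0.105, -0.3, 1.57) [-0.18  0.77  0.79  1.61 -0.47  1.3   1.94] 0.0 [ 0.4   0.01  0.68  0.62 -0.25  0.46]
extfar
    (0.73, 1.15, 0.8, 1.5, 0) [-1.04  0.79  0.9   0.49 -1.01  0.53  0.26] 0.0 [0.26 0.31 0.68 0.58 0.51 0.84]
    (-0.3, 1.15, 0.8, 1.5, 0) [-0.03  0.8   0.99  0.49 -1.11  0.55  0.28] 0.0 [ 0.4  -0.06  0.68  0.74 -0.23  0.84]
    (-0.3, 0.7, 0.5, 0.3, 1.2) [-0.41  0.39  1.    1.18 -0.41  1.45  1.4 ] 0.0 [ 0.23  0.04  0.81  0.57 -0.18  0.86]
    (-0.37, 0.67, 0.3, 0, 
[... 2119 characters left out ...]
 (0.73, 1.15, 0.8, 1.5, 0) [-1.03  0.78  0.86  0.49 -0.97  0.53  0.25] 0.0 [0.26 0.31 0.68 0.58 0.51 0.84]
    (-0.3, 1.15, 0.8, 1.5, 0) [-0.02  0.8   0.96  0.49 -1.07  0.54  0.27] 0.0 [ 0.4  -0.06  0.68  0.74 -0.23  0.84]
    (-0.3, 0.7, 0.5, 0.3, 1.2) [-0.39  0.38  0.96  1.18 -0.38  1.44  1.39] 0.0 [ 0.22  0.03  0.81  0.57 -0.18  0.86]
    (-0.37, 0.67, 0.3, 0, 1.57) [-0.19  0.57  0.82  1.33 -0.41  1.41  1.82] 0.0 [ 0.32  0.    0.76  0.64 -0.25  0.68]
    (-0.38, 0.55, 0.105, 0, 1.57) [-0.23  0.56  0.76  1.9  -0.5   0.88  1.98] 0.0 [ 0.32  0.02  0.76  0.52 -0.21  0.48]
    (-0.38, 0.55, 0.105, -0.3, 1.57) [-0.15  0.75  0.74  1.6  -0.44  1.29  1.9 ] 0.0 [ 0.39  0.    0.69  0.62 -0.25  0.46]
```

```bash
cat > t4.py <<'E'
from t2 import *
q0=np.array(json.loads(open("log.txt").readlines()[-1])[0]); cur=(.734,.58,.793,.624,0)
for r in(.36,.42,.48,.54):
  for t in(.8,1.1,1.4):
    for zz in(.95,1.05,1.1):
      q,T=go(q0.copy(),[(.73,r,zz,t,0),(.73,.85,.9,1.3,0)],cur,n=10)
      print(r,t,zz,T[0][1],round(T[0][2],3),q,round(T[1][2],3))
E
timeout 500 python3 t4.py
```

```text
0.36 0.8 0.95 [-1.89 -0.3   0.24  0.7   0.7   2.   -0.35] 0.0 [-1.63  0.21  1.14  1.01 -0.5   0.76  0.2 ] 0.0
0.36 0.8 1.05 [-0.81 -0.16  0.    0.48  0.    2.   -0.06] 0.067 [-0.93  0.12  0.16  1.   -0.05  0.72 -0.04] 0.0
0.36 0.8 1.1 [-0.8  -0.2  -0.    0.55 -0.    1.93 -0.06] 0.119 [-0.49  0.13 -0.39  1.    0.13  0.72 -0.13] 0.0
0.36 1.1 0.95 [-0.88 -0.43  0.    1.01  0.07  1.48 -0.11] 0.037 [-0.83  0.12  0.04  1.   -0.01  0.72 -0.06] 0.0
0.36 1.1 1.05 [-1.81 -0.32  0.04  0.66  0.87  1.82 -0.34] 0.0 [-1.58  0.19  1.05  1.01 -0.44  0.75  0.17] 0.0
0.36 1.1 1.1 [-1.71 -0.14  0.09  0.23  0.8   1.97 -0.13] 0.011 [-1.62  0.21  1.12  1.01 -0.49  0.76  0.2 ] 0.0
0.36 1.4 0.95 [-1.   -0.43  0.07  1.15  0.16  1.09 -0.21] 0.132 [-0.82  0.12  0.02  1.   -0.01  0.72 -0.06] 0.0
0.36 1.4 1.05 [-0.93 -0.43 -0.01  0.92  0.14  1.28 -0.14] 0.061 [-0.84  0.12  0.04  1.   -0.01  0.72 -0.06] 0.0
0.36 1.4 1.1 [-1.47 -0.43 -0.05  0.87  0.7   1.42 -0.37] 0.021 [-1.42  0.16  0.79  1.01 -0.3   0.73  0.1 ] 0.0
0.42 0.8 0.95 [-1.95 -0.22  0.47  0.63  0.59  1.93 -0.28] 0.0 [-1.63  0.21  1.14  1.01 -0.51  0.76 
[... 2194 characters left out ...]
3  1.22  1.01 -0.57  0.77  0.23] 0.0
0.54 1.1 0.95 [-1.89 -0.35  0.44  1.06  0.68  1.37 -0.42] 0.0 [-1.65  0.22  1.17  1.01 -0.53  0.76  0.22] 0.0
0.54 1.1 1.05 [-2.04 -0.07  0.96  0.45  0.27  1.63 -0.12] 0.001 [-1.64  0.22  1.17  1.01 -0.53  0.76  0.22] 0.0
0.54 1.1 1.1 [-1.22  0.15  1.15  0.09 -0.74  1.83 -0.06] 0.028 [-1.64  0.22  1.16  1.01 -0.52  0.76  0.21] 0.0
0.54 1.4 0.95 [-1.08 -0.44  0.09  1.46  0.31  0.74 -0.29] 0.006 [-1.13  0.13  0.41  1.   -0.14  0.72  0.01] 0.0
0.54 1.4 1.05 [-1.83 -0.4   0.32  1.13  0.85  1.12 -0.51] 0.0 [-1.63  0.22  1.15  1.01 -0.51  0.76  0.21] 0.0
0.54 1.4 1.1 [-1.88 -0.32  0.38  0.9   0.79  1.22 -0.39] 0.0 [-1.65  0.22  1.18  1.01 -0.53  0.76  0.22] 0.0
```

carry_out:
  claw: [3,3,3,3,3,3,3,3,3,3,3,3,3,3,3,3,3,3,3,3]
  delta_pos:
    - [0,0.1,-0.9]
    - [0,0.1,-0.9]
    - [0,0.1,-0.9]
    - [0,0.2,-0.9]
    - [0,0.2,-0.9]
    - [0,0.2,-0.9]
    - [0,0.3,-0.9]
    - [0,0.3,-0.9]
    - [0,0.4,-0.85]
    - [0,0.4,-0.85]
    - [0,0.4,-0.85]
    - [0,0.5,-0.8]
    - [0,0.5,-0.8]
    - [0,0.5,-0.8]
    - [0,0.6,-0.75]
    - [0,0.6,-0.7]
    - [0,0.6,-0.7]
    - [0,0.7,-0.65]
    - [0,0.7,-0.65]
    - [0,0.7,-0.65]
  angular:
    - [-0.04,0,0]
    - [-0.04,0,0]
    - [-0.04,0,0]
    - [-0.04,0,0]
    - [-0.04,0,0]
    - [-0.04,0,0]
    - [-0.04,0,0]
    - [-0.04,0,0]
    - [-0.04,0,0]
    - [-0.04,0,0]
    - [-0.04,0,0]
    - [-0.04,0,0]
    - [-0.04,0,0]
    - [-0.04,0,0]
    - [-0.04,0,0]
    - [-0.04,0,0]
    - [-0.04,0,0]
    - [-0.04,0,0]
    - [-0.04,0,0]
    - [-0.04,0,0]

```text
clock: 6.5
position: [0.3569, 0.3284, 0.9416]
ee_rot: [0.836, 1.925, 1.569]
force: [-1.8, -0.4, -1.0]
width: 0.325
gripper_force: 0.0
```

```bash
python3 st.py
```

```text
[-0.971 -0.439 -0.063  1.42   0.374  0.838 -0.332] [ 1.553 -0.001 -0.449  0.051 -1.48  -0.471  1.04 ] [0.357 0.328 0.942]
[[-0.677  0.139  0.723]
 [ 0.736  0.14   0.662]
 [-0.009  0.98  -0.197]] [-1.823 -0.379 -1.021]
```

carry_out:
  claw: [3,3,3,3,3,3,3,3]
  delta_pos:
    - [0,0,0]
    - [0,0,0]
    - [0,-0.6,3.8]
    - [0,-0.4,3.8]
    - [0,-0.3,3.9]
    - [0,-0.2,3.9]
    - [0,0,3.9]
    - [0,0.1,3.9]
  angular:
    - [0,0,0]
    - [0,0,0]
    - [0.05,0,0]
    - [0.05,0,0]
    - [0.05,0,0]
    - [0.05,0,0]
    - [0.05,0,0]
    - [0.05,0,0]

```text
clock: 7.3
position: [0.5141, 0.4782, 0.8535]
ee_rot: [0.951, 2.199, 1.295]
force: [1.1, -0.7, -0.6]
width: 0.33
gripper_force: 0.0
```

```bash
python3 st.py
```

```text
[-1.063 -0.017  0.162  1.095  0.165  1.006 -0.151] [ 0.029  0.783  0.379 -0.726 -0.573  0.381  0.418] [0.514 0.478 0.853]
[[-0.681  0.346  0.645]
 [ 0.733  0.334  0.593]
 [-0.01   0.876 -0.481]] [ 1.065 -0.665 -0.566]
```

carry_out:
  claw: [3,3,3,3,3,3,3,3,3,3,3,3,3,3,3,3,3,3,3,3]
  delta_pos:
    - [0,0,3]
    - [0,0,3]
    - [0,0,3]
    - [-4.8,0,0]
    - [-4.8,0,0]
    - [-4.8,0,0]
    - [-4.8,0,0]
    - [-4.8,0,0]
    - [-4.8,0,0]
    - [-4.8,0,0]
    - [-4.8,0,0]
    - [-4.8,0,0]
    - [-4.8,0,0]
    - [-4.8,0,0]
    - [-4.8,0,0]
    - [-4.8,0,0]
    - [-4.8,0,0]
    - [-4.8,0,0]
    - [-4.8,0,0]
    - [-4.8,0,0]
  angular:
    - [0,0,0]
    - [0,0,0]
    - [0,0,0]
    - [0,-0.053,0.029]
    - [0,-0.053,0.029]
    - [0,-0.053,0.029]
    - [0,-0.053,0.029]
    - [0,-0.053,0.029]
    - [0,-0.053,0.029]
    - [0,-0.053,0.029]
    - [0,-0.053,0.029]
    - [0,-0.053,0.029]
    - [0,-0.053,0.029]
    - [0,-0.053,0.029]
    - [0,-0.053,0.029]
    - [0,-0.053,0.029]
    - [0,-0.053,0.029]
    - [0,-0.053,0.029]
    - [0,-0.053,0.029]
    - [0,-0.053,0.029]

```text
clock: 9.3
position: [0.7767, -0.2233, 0.816]
ee_rot: [1.724, 1.303, 0.77]
force: [0.8, -0.4, 0.1]
width: 0.328
gripper_force: 0.0
```

```bash
python3 st.py; cat > fitlog.py <<'E'
E
sed -i 's/it in(0,1/it in(0,1/' kin.py; timeout 200 python3 kin.py | tail -12
```

```text
[-0.344  0.151  0.672  1.049 -0.101  0.896  0.006] [ 0.436  0.047  0.257 -0.027 -0.13   0.008  0.065] [ 0.777 -0.223  0.816]
[[ 0.277  0.458  0.845]
 [ 0.961 -0.126 -0.246]
 [-0.006  0.88  -0.475]] [ 0.757 -0.423  0.066]
 [ 0.0738  0.111   1.0159]
 [ 0.349   0.3352  0.9444]]
[[ 0.      0.      0.2792]
 [-0.0006 -0.0031  0.8708]
 [ 0.2679  0.2838  1.0201]
 [ 0.2704  0.2878  1.0284]
 [ 0.5162  0.4886  0.8541]]
[[ 0.      0.      0.2792]
 [ 0.0918  0.0223  0.8633]
 [ 0.4735 -0.1133  0.9754]
 [ 0.4778 -0.1148  0.9838]
 [ 0.778  -0.2216  0.8119]]
```

carry_out:
  claw: [3,3,3,3,3,3,3,3,3,3,3,3,3,3,3,3,3,3]
  delta_pos:
    - [0,-0.2,-2.6]
    - [0,-0.2,-2.6]
    - [0,-0.1,-2.6]
    - [0,-0.1,-2.6]
    - [0,0,-2.6]
    - [0,0.1,-2.6]
    - [0,0.1,-2.6]
    - [0,0.2,-2.6]
    - [0,0.3,-2.6]
    - [0,0.3,-2.5]
    - [0,0.4,-2.0]
    - [0,0.5,-1.5]
    - [0,0.6,-1.5]
    - [0,0.6,-1.5]
    - [0,0.6,-1.5]
    - [0,0.6,-1.5]
    - [0,0,0]
    - [0,0,0]
  angular:
    - [-0.024,0,0]
    - [-0.024,0,0]
    - [-0.024,0,0]
    - [-0.024,0,0]
    - [-0.024,0,0]
    - [-0.024,0,0]
    - [-0.024,0,0]
    - [-0.024,0,0]
    - [-0.024,0,0]
    - [-0.024,0,0]
    - [-0.024,0,0]
    - [-0.024,0,0]
    - [-0.024,0,0]
    - [-0.024,0,0]
    - [0,0,0]
    - [0,0,0]
    - [0,0,0]
    - [0,0,0]

```text
clock: 11.1
position: [0.4634, -0.1354, 0.969]
ee_rot: [1.456, 1.097, 0.932]
force: [0.3, 0.0, -0.7]
width: 0.329
gripper_force: 0.0
```

```bash
python3 st.py
```

```text
[-0.024 -0.437 -0.042  1.385  0.457  0.85  -0.385] [-0.044  0.008  0.011  0.019 -0.002 -0.     0.003] [ 0.463 -0.135  0.969]
[[ 0.279  0.151  0.948]
 [ 0.96  -0.04  -0.277]
 [-0.004  0.988 -0.156]] [ 0.294  0.009 -0.669]
```

carry_out:
  claw: [3,3,3,3,3,3,3,3,3,3,3,3,3,3,3,3,3,3]
  delta_pos:
    - [0,-2.2,1.8]
    - [0,-2.1,2.0]
    - [0,-2.0,2.1]
    - [0,-1.9,2.2]
    - [0,-1.8,2.3]
    - [0,-1.6,2.4]
    - [0,-1.5,2.5]
    - [0,-1.3,2.6]
    - [0,-1.2,2.7]
    - [0,-1.0,2.7]
    - [0,-0.8,2.8]
    - [0,-0.7,2.8]
    - [0,-0.5,2.9]
    - [0,-0.3,2.9]
    - [0,-0.2,2.9]
    - [0,0,2.9]
    - [0,0.2,2.9]
    - [0,0.3,2.9]
  angular:
    - [0.059,0,0]
    - [0.059,0,0]
    - [0.059,0,0]
    - [0.059,0,0]
    - [0.059,0,0]
    - [0.059,0,0]
    - [0.059,0,0]
    - [0.059,0,0]
    - [0.059,0,0]
    - [0.059,0,0]
    - [0.059,0,0]
    - [0.059,0,0]
    - [0.059,0,0]
    - [0.059,0,0]
    - [0.059,0,0]
    - [0.059,0,0]
    - [0.059,0,0]
    - [0.059,0,0]

```text
clock: 12.9
position: [0.7175, -0.2096, 0.5148]
ee_rot: [2.275, 1.712, 0.293]
force: [0.1, -0.1, 0.1]
width: 0.325
gripper_force: 0.0
```

```bash
python3 st.py; timeout 200 python3 kin.py | tail -5
```

```text
[ 0.005  0.362  0.319  1.065 -0.109  1.384  0.006] [ 0.211  0.664  0.014 -0.504 -0.255  0.454  0.14 ] [ 0.717 -0.21   0.515]
[[ 0.278  0.904  0.324]
 [ 0.961 -0.26  -0.099]
 [-0.005  0.339 -0.941]] [ 0.141 -0.057  0.121]
[[ 0.      0.      0.2883]
 [ 0.2105 -0.015   0.8319]
 [ 0.6083 -0.1582  0.8423]
 [ 0.6152 -0.1607  0.845 ]
 [ 0.7296 -0.2031  0.5065]]
```

```bash
cat > plan.py <<'E'
from h import *
import sys
# args: x y z az tilt N ; tilt>0: wrist leans outward (tool rotated about its y)
def tgt(az,tilt=0):
    xv=np.array([np.cos(az),np.sin(az),0]);zv=np.array([0,0,-1.])
    return R.from_matrix(np.c_[xv,np.cross(zv,xv),zv])*R.from_euler('y',tilt)
def plan(X,az,tilt,N):
    s=arm.observe();P=np.array(s["position"]);C=R.from_rotvec(s["ee_rot"]);w=(C.inv()*tgt(az,tilt)).as_rotvec()/N
    print("pos",P.round(4),"ang/row",w.round(4),"world d cm",(100*(np.array(X)-P)).round(2))
    d=(np.array(X)-P)*100/N
    print([[round(float(v),2) for v in (C*R.from_rotvec(w*k)).inv().apply(d)] for k in range(N)])
if __name__=="__main__":
    a=list(map(float,sys.argv[1:])); plan(a[:3],a[3],a[4],int(a[5]))
E
python3 plan.py .60 -.19 .40 -.36 0 18
```

```text
pos [ 0.7175 -0.2096  0.5148] ang/row [ 0.0149 -0.0156  0.0907] world d cm [-11.75   1.96 -11.48]
[[-0.07, -0.83, 0.38], [-0.14, -0.82, 0.39], [-0.21, -0.8, 0.41], [-0.27, -0.77, 0.42], [-0.34, -0.74, 0.44], [-0.39, -0.7, 0.45], [-0.45, -0.65, 0.47], [-0.5, -0.6, 0.49], [-0.54, -0.55, 0.5], [-0.58, -0.49, 0.52], [-0.61, -0.43, 0.54], [-0.64, -0.36, 0.55], [-0.66, -0.29, 0.57], [-0.68, -0.22, 0.58], [-0.68, -0.15, 0.59], [-0.68, -0.08, 0.61], [-0.68, -0.01, 0.62], [-0.67, 0.06, 0.63]]
```

carry_out:
  claw: [3,3,3,3,3,3,3,3,3,3,3,3,3,3,3,3,3,3,3]
  delta_pos:
    - [-0.1,-0.8,0.4]
    - [-0.1,-0.8,0.4]
    - [-0.2,-0.8,0.4]
    - [-0.3,-0.8,0.4]
    - [-0.3,-0.7,0.4]
    - [-0.4,-0.7,0.5]
    - [-0.5,-0.7,0.5]
    - [-0.5,-0.6,0.5]
    - [-0.5,-0.6,0.5]
    - [-0.6,-0.5,0.5]
    - [-0.6,-0.4,0.5]
    - [-0.6,-0.4,0.6]
    - [-0.7,-0.3,0.6]
    - [-0.7,-0.2,0.6]
    - [-0.7,-0.2,0.6]
    - [-0.7,-0.1,0.6]
    - [-0.7,0,0.6]
    - [-0.7,0.1,0.6]
    - [0,0,0]
  angular:
    - [0.015,-0.016,0.091]
    - [0.015,-0.016,0.091]
    - [0.015,-0.016,0.091]
    - [0.015,-0.016,0.091]
    - [0.015,-0.016,0.091]
    - [0.015,-0.016,0.091]
    - [0.015,-0.016,0.091]
    - [0.015,-0.016,0.091]
    - [0.015,-0.016,0.091]
    - [0.015,-0.016,0.091]
    - [0.015,-0.016,0.091]
    - [0.015,-0.016,0.091]
    - [0.015,-0.016,0.091]
    - [0.015,-0.016,0.091]
    - [0.015,-0.016,0.091]
    - [0.015,-0.016,0.091]
    - [0.015,-0.016,0.091]
    - [0.015,-0.016,0.091]
    - [0,0,0]

```text
clock: 14.8
position: [0.5975, -0.1891, 0.4]
ee_rot: [3.086, -0.577, -0.008]
force: [0.3, 0.1, 0.2]
width: 0.324
gripper_force: 0.0
```

```bash
python3 st.py; cat > meas.py <<'E'
from h import *
np.set_printoptions(precision=4,suppress=True)
import sys
w=arm.get_image("wrist");save(w,sys.argv[1]);print(np.array(w["T"]))
for l,z in(("shaker",.016),("dust_cover",.066),("tall_bottle",.016),("short_bottle_a",.016),("cup_floor",.088)):
    for r in arm.place_of(l,w)[:3]:
        u=px(r["centre"]);print(l,np.round(u,1),round(r["conf"],2),atz(w,u,z))
E
python3 meas.py w1.png
```

```text
[-0.18   0.394  0.632  1.297 -0.226  1.527 -1.515] [ 0.001 -0.009 -0.025 -0.031  0.017 -0.01   0.088] [ 0.597 -0.189  0.4  ]
[[ 0.932 -0.361 -0.005]
 [-0.361 -0.932 -0.001]
 [-0.004  0.002 -1.   ]] [0.327 0.09  0.24 ]
[[-0.3619 -0.894  -0.2642  0.6674]
 [-0.9322  0.3481  0.099  -0.2157]
 [ 0.0034  0.2821 -0.9594  0.5573]
 [ 0.      0.      0.      1.    ]]
shaker [353.3 230.1] 0.84 [ 0.5075 -0.2043  0.016 ]
dust_cover [354.4 241.7] 0.8 [ 0.506  -0.2011  0.066 ]
tall_bottle [347.4 153.6] 0.87 [ 0.6177 -0.2354  0.016 ]
tall_bottle [597.9 204.4] 0.76 [ 0.4091 -0.5712  0.016 ]
tall_bottle [362.9  31.5] 0.71 [ 0.7612 -0.3106  0.016 ]
short_bottle_a [222.3 138.2] 0.61 [ 0.7028 -0.0772  0.016 ]
short_bottle_a [297.8 164.4] 0.58 [ 0.6292 -0.1633  0.016 ]
cup_floor [346.4 154. ] 0.73 [ 0.6243 -0.2315  0.088 ]
```

View pics/w1.png

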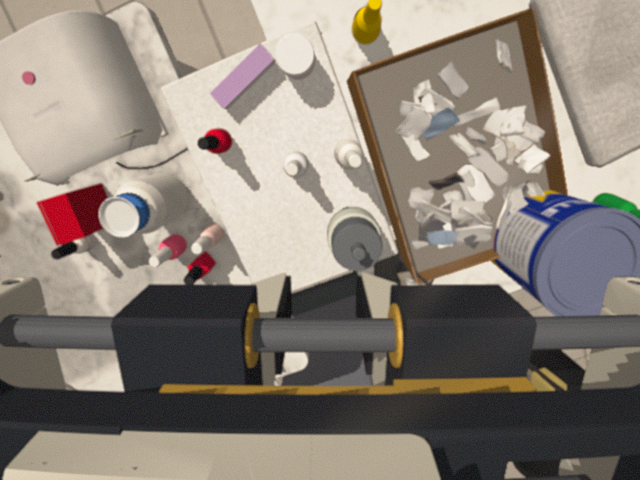

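```bash
cat > t5.py <<'E'
from sim import *
from plan import tgt
np.set_printoptions(precision=3,suppress=True)
def segseg(a,b,c,d):
    t=np.linspace(0,1,60);A=a+(b-a)*t[:,None];C=c+(d-c)*t[:,None]
    return np.min(np.linalg.norm(A[:,None]-C[None],axis=2))
bar=(np.array([.407,-.326,.43]),np.array([.50,.08,.46]));gu=(np.array([.33,.01,0]),np.array([.33,.01,.70]));gt=(np.array([.33,.01,.70]),np.array([.33,.7,.70]))
q0=np.array(json.loads(open("log.txt").readlines()[-1])[0])
print(PP,res(PP,S).round(3)[-9:])
def rep(q):
    P=np.array(fk(PP,q,S)[0]);o=[]
    for g in(bar,gu,gt):o.append([segseg(P[i],P[i+1],*g) for i in(0,1)]+[segseg(P[3],P[4],*g)])
    return P[1:3].ravel(),np.array(o).ravel()
for az in(-.36,0):
  for t in(0,-.1,-.2,-.3):
    for X in([.51,-.203,.11],[.56,-.1,.06],[.617,-.236,.11],[.51,-.203,.18]):
      q=q0.copy();x0,r0=F(q);rt=tgt(az,t);w=(rt*r0.inv()).as_rotvec()
      for k in range(1,21):q=step(q,x0+(np.array(X)-x0)*k/20,R.from_rotvec(w*k/20)*r0,np.ones(7),n=3)
      print(az,t,X,q,*rep(q))
E
timeout 300 python3 t5.py
```

```text
[-0.058  0.288  0.583  0.419  0.36   1.533  0.005  0.057 -0.008] [ 0.005  0.05  -0.034  0.    -0.     0.02   0.     0.    -0.   ]
-0.36 0 [0.51, -0.203, 0.11] [-0.039  0.534  0.55   1.855 -0.361  0.853 -1.221] [ 0.3   -0.008  0.788  0.504 -0.198  0.47 ] [0.323 0.07  0.073 0.073 0.061 0.279 0.073 0.061 0.362]
-0.36 0 [0.56, -0.1, 0.06] [-0.19   0.625  0.495  1.843 -0.408  0.776 -1.388] [ 0.342  0.043  0.759  0.553 -0.096  0.42 ] [0.294 0.058 0.103 0.038 0.045 0.255 0.026 0.042 0.379]
-0.36 0 [0.617, -0.236, 0.11] [-0.006  0.67   0.538  1.575 -0.387  1.004 -1.264] [ 0.365 -0.022  0.743  0.611 -0.231  0.47 ] [0.267 0.142 0.185 0.03  0.064 0.378 0.03  0.064 0.443]
-0.36 0 [0.51, -0.203, 0.18] [-0.089  0.443  0.598  1.786 -0.29   1.002 -1.288] [ 0.253  0.005  0.813  0.504 -0.198  0.54 ] [0.357 0.119 0.073 0.118 0.072 0.279 0.118 0.072 0.322]
-0.36 -0.1 [0.51, -0.203, 0.11] [-0.037  0.582  0.559  1.767 -0.336  0.995 -1.249] [ 0.324 -0.009  0.773  0.538 -0.211  0.469] [0.304 0.096 0.105 0.049 0.06  0.279 0.049 0.06  0.388]
-0.36 -0.1 [0.56, -0.1, 0.06] [-0.179  0.667  0.506  1.754 -0.391  0
[... 4089 characters left out ...]
-0.203, 0.11] [-0.05   0.672  0.502  1.608 -0.185  1.209 -1.062] [ 0.366 -0.006  0.742  0.61  -0.199  0.456] [0.268 0.128 0.166 0.016 0.058 0.279 0.016 0.058 0.434]
0 -0.3 [0.56, -0.1, 0.06] [-0.176  0.757  0.454  1.572 -0.247  1.177 -1.209] [ 0.401  0.045  0.709  0.659 -0.097  0.406] [0.237 0.11  0.207 0.027 0.08  0.255 0.046 0.072 0.461]
0 -0.3 [0.617, -0.236, 0.11] [ 0.003  0.814  0.488  1.291 -0.22   1.384 -1.077] [ 0.426 -0.029  0.686  0.717 -0.232  0.456] [0.204 0.168 0.272 0.032 0.103 0.378 0.084 0.104 0.525]
0 -0.3 [0.51, -0.203, 0.18] [-0.069  0.591  0.525  1.549 -0.151  1.342 -1.078] [ 0.329  0.001  0.77   0.61  -0.199  0.526] [0.301 0.168 0.145 0.042 0.06  0.279 0.042 0.06  0.398]
```

```bash
cat > t6.py <<'E'
from t2 import pose,go
from t5 import *
cur=(-.306,.627,.40,0,-1.57+.306-.36)
y=cur[4]
fin=[(-.38,.6,.35,0,y),(-.37,.549,.11,-.05,-1.57+.37),(-.37,.549,.2,-.05,-1.57+.37),(-.18,.569,.06,-.05,-1.57+.18),(-.36,.66,.11,0,-1.57+.36)]
C={"A":[(-.6,.75,.8,1.1,y),(-1.0,.48,.97,1.4,y),(-1.0,.48,.96,1.4,y),(-1.0,.75,.6,.5,y)],
"C":[(-.6,.75,.8,1.1,y),(-1.3,.48,.97,1.4,y),(-1.3,.48,.96,1.4,y),(-1.3,.75,.7,.8,y)],
"B":[(-.6,.75,.8,1.1,y),(-1.0,.48,.97,1.4,y),(-1.0,.48,.96,1.4,y),(-.38,.6,.96,1.2,y)]}
for n,c in C.items():
    q,T=go(q0.copy(),c+fin,cur); print(n)
    for wp,qq,e in T:print("   ",wp,qq,round(e,3),*rep(qq))
E
timeout 400 python3 t6.py | grep -v "^0\|^-0"
```

```text
[-0.058  0.288  0.583  0.419  0.36   1.533  0.005  0.057 -0.008] [ 0.005  0.05  -0.034  0.    -0.     0.02   0.     0.    -0.   ]
A
    (-0.6, 0.75, 0.8, 1.1, -1.624) [-0.189  0.015  0.751  1.223 -0.031  0.808 -1.641] 0.0 [ 0.013 -0.002  0.871  0.351 -0.24   0.956] [0.466 0.522 0.436 0.321 0.291 0.365 0.321 0.291 0.365]
    (-1.0, 0.48, 0.97, 1.4, -1.624) [ 0.657 -0.436  0.042  1.363  0.332  0.844 -1.912] 0.007 [-0.183  0.159  0.819  0.07  -0.109  1.027] [0.495 0.696 0.568 0.33  0.427 0.429 0.446 0.427 0.429]
    (-1.0, 0.48, 0.96, 1.4, -1.624) [ 0.941 -0.436  0.     1.383  0.001  0.797 -1.662] 0.008 [-0.131  0.204  0.819  0.071 -0.11   1.018] [0.495 0.684 0.559 0.33  0.412 0.423 0.419 0.412 0.423]
    (-1.0, 0.75, 0.6, 0.5, -1.624) [ 0.941  0.255  0.001  1.036 -0.     1.35  -1.662] 0.0 [ 0.082 -0.128  0.851  0.308 -0.48   0.912] [0.432 0.495 0.349 0.289 0.321 0.541 0.289 0.321 0.541]
    (-0.38, 0.6, 0.35, 0, -1.624) [ 0.496  0.33  -0.252  1.426  0.082  1.397 -1.741] 0.0 [ 0.165 -0.101  0.838  0.55  -0.22   0.71 ] [0.396 0.292 0.123 0.219 0.181 0.325 0.219 0.181 0.325]
    (-0.37, 0
[... 3637 characters left out ...]
.245 -0.172  0.789  0.521 -0.204  0.47 ] [0.336 0.083 0.09  0.198 0.191 0.277 0.198 0.191 0.373]
    (-0.37, 0.549, 0.2, -0.05, -1.2000000000000002) [ 0.595  0.418 -0.411  1.718  0.178  1.094 -1.424] 0.0 [ 0.192 -0.145  0.819  0.521 -0.204  0.56 ] [0.375 0.146 0.086 0.216 0.179 0.277 0.216 0.179 0.325]
    (-0.18, 0.569, 0.06, -0.05, -1.3900000000000001) [ 0.343  0.625 -0.355  1.793  0.276  0.824 -1.699] 0.0 [ 0.318 -0.133  0.759  0.57  -0.106  0.42 ] [0.289 0.074 0.12  0.137 0.142 0.256 0.137 0.142 0.391]
    (-0.36, 0.66, 0.11, 0, -1.21) [ 0.525  0.645 -0.378  1.572  0.271  0.977 -1.487] 0.0 [ 0.297 -0.194  0.751  0.61  -0.232  0.47 ] [0.293 0.141 0.185 0.189 0.209 0.376 0.192 0.209 0.441]
```

```bash
cat > rows.py <<'E'
import sys,json
sys.argv=[sys.argv[0]]+sys.argv[1:]
from h import *
def pose(az,r,z_,tilt,yaw):
    yv=np.array([np.cos(az+yaw),np.sin(az+yaw),0]);zv=np.array([0,0,-1.]);xv=np.cross(yv,zv)
    B=R.from_matrix(np.c_[xv,yv,zv]); t=np.array([-np.sin(az),np.cos(az),0])
    return np.array([r*np.cos(az),r*np.sin(az),z_]),R.from_rotvec(-tilt*t)*B
def seg(a,b,n,dec=1):
    a=np.array(a);b=np.array(b);X,C=pose(*a);ds=[];rs=[]
    for k in range(1,n+1):
        Y,E=pose(*(a+(b-a)*k/n)); d=np.round(C.inv().apply(Y-X)*100,dec); w=np.round((C.inv()*E).as_rotvec(),3)
        ds.append([float(v) for v in d]);rs.append([float(v) for v in w]); X=X+C.apply(d/100);C=C*R.from_rotvec(w)
    return ds,rs
if __name__=="__main__":
    y=-1.624;W=[(-.306,.627,.40,0,y),(-.6,.75,.8,1.1,y),(-1.0,.48,.97,1.42,y),(-1.0,.75,.6,.5,y),(-.38,.62,.35,-.1,-1.57+.38)]
    for a,b,n in zip(W,W[1:],(12,12,14,16)):
        d,r=seg(a,b,n);print(d);print(r);print()
E
python3 rows.py
```

```text
[[1.1, 1.5, -3.3], [1.4, 1.5, -3.3], [1.7, 1.5, -3.1], [1.9, 1.6, -2.9], [2.2, 1.5, -2.7], [2.5, 1.6, -2.6], [2.7, 1.6, -2.3], [2.9, 1.5, -2.1], [3.0, 1.6, -1.8], [3.3, 1.7, -1.5], [3.3, 1.6, -1.2], [3.4, 1.7, -1.0]]
[[0.004, 0.092, 0.024], [0.001, 0.091, 0.025], [-0.0, 0.092, 0.024], [-0.003, 0.092, 0.023], [-0.005, 0.092, 0.022], [-0.007, 0.092, 0.022], [-0.009, 0.093, 0.02], [-0.011, 0.092, 0.019], [-0.012, 0.092, 0.017], [-0.014, 0.093, 0.016], [-0.015, 0.093, 0.014], [-0.016, 0.092, 0.012]]

[[0.4, 2.4, -2.7], [0.4, 2.3, -2.7], [0.5, 2.3, -2.6], [0.5, 2.2, -2.7], [0.6, 2.1, -2.6], [0.7, 2.0, -2.6], [0.8, 1.9, -2.7], [0.8, 1.9, -2.5], [0.9, 1.7, -2.6], [0.9, 1.8, -2.6], [1.0, 1.6, -2.5], [1.1, 1.5, -2.5]]
[[-0.028, 0.028, 0.015], [-0.029, 0.028, 0.014], [-0.029, 0.029, 0.013], [-0.03, 0.028, 0.012], [-0.03, 0.028, 0.011], [-0.03, 0.029, 0.011], [-0.03, 0.028, 0.01], [-0.031, 0.028, 0.009], [-0.031, 0.029, 0.008], [-0.031, 0.028, 0.007], [-0.031, 0.028, 0.006], [-0.032, 0.029, 0.006]]

[[-2.3, 0.1, 2.3], [-2.2, 0.1, 2.5], [-2.0, 0.1, 2.5], [-1.8, 0.1, 2.8], [-1.7, 0.1, 2.8], [-1.4
[... 483 characters left out ...]
-1.7, -2.8, 1.0], [-1.5, -2.8, 1.0], [-1.4, -2.8, 1.0], [-1.4, -2.8, 1.2], [-1.2, -2.8, 1.1], [-1.0, -2.9, 1.2], [-1.0, -2.8, 1.3], [-0.8, -2.8, 1.3], [-0.7, -2.7, 1.4], [-0.6, -2.8, 1.4], [-0.5, -2.7, 1.4], [-0.3, -2.7, 1.5], [-0.3, -2.7, 1.5], [-0.1, -2.6, 1.6], [0.0, -2.5, 1.6], [0.1, -2.6, 1.6]]
[[0.016, -0.038, -0.061], [0.017, -0.038, -0.063], [0.015, -0.037, -0.062], [0.016, -0.037, -0.064], [0.015, -0.037, -0.063], [0.015, -0.036, -0.065], [0.014, -0.036, -0.064], [0.014, -0.036, -0.065], [0.014, -0.035, -0.065], [0.013, -0.036, -0.066], [0.012, -0.035, -0.066], [0.012, -0.036, -0.065], [0.012, -0.036, -0.066], [0.012, -0.035, -0.066], [0.01, -0.036, -0.066], [0.011, -0.036, -0.066]]
```

carry_out:
  claw: [3,3,3,3,3,3,3,3,3,3,3,3]
  delta_pos:
    - [1.1,1.5,-3.3]
    - [1.4,1.5,-3.3]
    - [1.7,1.5,-3.1]
    - [1.9,1.6,-2.9]
    - [2.2,1.5,-2.7]
    - [2.5,1.6,-2.6]
    - [2.7,1.6,-2.3]
    - [2.9,1.5,-2.1]
    - [3.0,1.6,-1.8]
    - [3.3,1.7,-1.5]
    - [3.3,1.6,-1.2]
    - [3.4,1.7,-1.0]
  angular:
    - [0.004,0.092,0.024]
    - [0.001,0.091,0.025]
    - [0,0.092,0.024]
    - [-0.003,0.092,0.023]
    - [-0.005,0.092,0.022]
    - [-0.007,0.092,0.022]
    - [-0.009,0.093,0.02]
    - [-0.011,0.092,0.019]
    - [-0.012,0.092,0.017]
    - [-0.014,0.093,0.016]
    - [-0.015,0.093,0.014]
    - [-0.016,0.092,0.012]

```text
clock: 16.3
position: [0.616, -0.4248, 0.8042]
ee_rot: [2.321, -0.797, 1.455]
force: [1.2, -0.3, 0.1]
width: 0.324
gripper_force: 0.0
```

carry_out:
  claw: [3,3,3,3,3,3,3,3,3,3,3,3,3,3,3]
  delta_pos:
    - [0.4,2.4,-2.7]
    - [0.4,2.3,-2.7]
    - [0.5,2.3,-2.6]
    - [0.5,2.2,-2.7]
    - [0.6,2.1,-2.6]
    - [0.7,2.0,-2.6]
    - [0.8,1.9,-2.7]
    - [0.8,1.9,-2.5]
    - [0.9,1.7,-2.6]
    - [0.9,1.8,-2.6]
    - [1.0,1.6,-2.5]
    - [1.1,1.5,-2.5]
    - [0,0,0]
    - [0,0,0]
    - [0,0,0]
  angular:
    - [-0.028,0.028,0.015]
    - [-0.029,0.028,0.014]
    - [-0.029,0.029,0.013]
    - [-0.03,0.028,0.012]
    - [-0.03,0.028,0.011]
    - [-0.03,0.029,0.011]
    - [-0.03,0.028,0.01]
    - [-0.031,0.028,0.009]
    - [-0.031,0.029,0.008]
    - [-0.031,0.028,0.007]
    - [-0.031,0.028,0.006]
    - [-0.032,0.029,0.006]
    - [0,0,0]
    - [0,0,0]
    - [0,0,0]

```text
clock: 17.8
position: [0.2795, -0.41, 0.9569]
ee_rot: [1.79, -1.008, 1.535]
force: [0.5, -0.4, -0.7]
width: 0.329
gripper_force: 0.0
```

```bash
python3 st.py; python3 - <<'E'
from rows import *
W=[(-1.0,.75,.6,.5,-1.624),(-.38,.72,.55,.2,-1.4),(-.38,.58,.32,-.1,-1.57+.38)]
for a,b,n in zip(W,W[1:],(14,12)):
    d,r=seg(a,b,n);print(d);print(r)
E
```

```text
[ 0.437 -0.436  0.033  1.394  0.647  0.922 -2.136] [-0.026  0.003 -0.001  0.    -0.009 -0.006  0.004] [ 0.279 -0.41   0.957]
[[ 0.057 -0.831  0.553]
 [-0.178 -0.554 -0.813]
 [ 0.982 -0.052 -0.179]] [ 0.529 -0.37  -0.693]
[[-0.6, -3.3, 0.2], [-0.5, -3.3, 0.2], [-0.5, -3.3, 0.2], [-0.5, -3.2, 0.2], [-0.3, -3.3, 0.2], [-0.3, -3.3, 0.2], [-0.3, -3.3, 0.2], [-0.2, -3.2, 0.2], [-0.1, -3.3, 0.3], [-0.1, -3.2, 0.2], [-0.1, -3.3, 0.3], [0.1, -3.2, 0.3], [0.0, -3.2, 0.3], [0.2, -3.2, 0.2]]
[[0.02, -0.022, -0.055], [0.019, -0.022, -0.056], [0.019, -0.022, -0.056], [0.018, -0.021, -0.056], [0.018, -0.021, -0.057], [0.017, -0.021, -0.057], [0.017, -0.021, -0.057], [0.016, -0.02, -0.058], [0.016, -0.02, -0.058], [0.015, -0.02, -0.058], [0.014, -0.02, -0.059], [0.014, -0.02, -0.059], [0.013, -0.02, -0.059], [0.013, -0.019, -0.059]]
[[-1.5, -0.3, 1.6], [-1.5, -0.2, 1.7], [-1.4, -0.3, 1.8], [-1.3, -0.3, 1.7], [-1.3, -0.4, 1.8], [-1.3, -0.3, 1.8], [-1.2, -0.3, 1.9], [-1.2, -0.4, 1.9], [-1.1, -0.3, 1.9], [-1.0, -0.4, 1.9], [-1.1, -0.4, 2.0], [-0.9, -0.3, 2.0]]
[[0.004, -0.025, -0.017], [0.005, -0.024, -0.018], [0.006, -0.025, -0.018], [0.005, -0.024, -0.017], [0.007, -0.024, -0.018], [0.006, -0.024, -0.017], [0.007, -0.024, -0.018], [0.008, -0.024, -0.017], [0.008, -0.024, -0.018], [0.008, -0.023, -0.017], [0.008, -0.024, -0.017], [0.01, -0.023, -0.018]]
```

carry_out:
  claw: [3,3,3,3,3,3]
  delta_pos:
    - [0,0,-1]
    - [0,0,-1]
    - [0,0,-1]
    - [0,0,-1]
    - [0,0,0]
    - [0,0,0]
  angular:
    - [0,0.01,0]
    - [0,0,0]
    - [0,0,0]
    - [0,0,0]
    - [0,0,0]
    - [0,0,0]

```text
clock: 18.4
position: [0.2634, -0.3903, 0.9604]
ee_rot: [1.796, -1.012, 1.528]
force: [-0.0, 0.2, 0.1]
width: 0.329
gripper_force: 0.0
```

```bash
python3 st.py;python3 - <<'E'
from h import *
from rows import *
s=arm.observe();P=np.array(s["position"]);C=R.from_rotvec(s["ee_rot"])
b=(-1.0,.75,.6,.5,-1.624);Y,E=pose(*b);n=14
w=(C.inv()*E).as_rotvec()/n;d=(Y-P)*100/n
print(w.round(3));print([[round(float(v),1) for v in (C*R.from_rotvec(w*k)).inv().apply(d)] for k in range(n)])
E
```

```text
[ 1.058 -0.437 -0.146  1.374  0.049  0.821 -1.726] [-0.059  0.007  0.005  0.008  0.008 -0.002 -0.002] [ 0.263 -0.39   0.96 ]
[[ 0.062 -0.832  0.552]
 [-0.183 -0.553 -0.813]
 [ 0.981 -0.051 -0.187]] [-0.048  0.247  0.136]
[-0.005 -0.063  0.001]
[[-2.1, 0.2, 2.4], [-2.0, 0.2, 2.6], [-1.8, 0.2, 2.7], [-1.7, 0.2, 2.8], [-1.5, 0.2, 2.9], [-1.3, 0.2, 3.0], [-1.1, 0.2, 3.1], [-0.9, 0.2, 3.1], [-0.7, 0.1, 3.2], [-0.5, 0.1, 3.2], [-0.3, 0.1, 3.2], [-0.1, 0.1, 3.3], [0.1, 0.1, 3.3], [0.3, 0.1, 3.2]]
```

Swivel reset worked (q1 = 1.06, q3 = −0.15). Now out, across, and down.

carry_out:
  claw: [3,3,3,3,3,3,3,3,3,3,3,3,3,3]
  delta_pos:
    - [-2.1,0.2,2.4]
    - [-2.0,0.2,2.6]
    - [-1.8,0.2,2.7]
    - [-1.7,0.2,2.8]
    - [-1.5,0.2,2.9]
    - [-1.3,0.2,3.0]
    - [-1.1,0.2,3.1]
    - [-0.9,0.2,3.1]
    - [-0.7,0.1,3.2]
    - [-0.5,0.1,3.2]
    - [-0.3,0.1,3.2]
    - [-0.1,0.1,3.3]
    - [0.1,0.1,3.3]
    - [0.3,0.1,3.2]
  angular:
    - [-0.005,-0.063,0]
    - [-0.005,-0.063,0]
    - [-0.005,-0.063,0]
    - [-0.005,-0.063,0]
    - [-0.005,-0.063,0]
    - [-0.005,-0.063,0]
    - [-0.005,-0.063,0]
    - [-0.005,-0.063,0]
    - [-0.005,-0.063,0]
    - [-0.005,-0.063,0]
    - [-0.005,-0.063,0]
    - [-0.005,-0.063,0]
    - [-0.005,-0.063,0]
    - [-0.005,-0.063,0]

```text
clock: 19.8
position: [0.4094, -0.6293, 0.5977]
ee_rot: [2.464, -1.403, 0.628]
force: [-0.1, -0.8, 1.0]
width: 0.324
gripper_force: 0.0
```

carry_out:
  claw: [3,3,3,3,3,3,3,3,3,3,3,3,3,3,3]
  delta_pos:
    - [-0.6,-3.3,0.2]
    - [-0.5,-3.3,0.2]
    - [-0.5,-3.3,0.2]
    - [-0.5,-3.2,0.2]
    - [-0.3,-3.3,0.2]
    - [-0.3,-3.3,0.2]
    - [-0.3,-3.3,0.2]
    - [-0.2,-3.2,0.2]
    - [-0.1,-3.3,0.3]
    - [-0.1,-3.2,0.2]
    - [-0.1,-3.3,0.3]
    - [0.1,-3.2,0.3]
    - [0,-3.2,0.3]
    - [0.2,-3.2,0.2]
    - [0,0,0]
  angular:
    - [0.02,-0.022,-0.055]
    - [0.019,-0.022,-0.056]
    - [0.019,-0.022,-0.056]
    - [0.018,-0.021,-0.056]
    - [0.018,-0.021,-0.057]
    - [0.017,-0.021,-0.057]
    - [0.017,-0.021,-0.057]
    - [0.016,-0.02,-0.058]
    - [0.016,-0.02,-0.058]
    - [0.015,-0.02,-0.058]
    - [0.014,-0.02,-0.059]
    - [0.014,-0.02,-0.059]
    - [0.013,-0.02,-0.059]
    - [0.013,-0.019,-0.059]
    - [0,0,0]

```text
clock: 21.3
position: [0.6682, -0.2556, 0.5418]
ee_rot: [3.054, -0.285, 0.272]
force: [-0.3, 0.4, 1.0]
width: 0.327
gripper_force: 0.0
```

```bash
python3 st.py;python3 plan.py .53 -.203 .24 0 -.15 14
```

```text
[ 0.47   0.468 -0.416  0.802  0.245  1.72  -1.587] [ 0.052 -0.013  0.045 -0.005  0.015 -0.021 -0.009] [ 0.668 -0.256  0.542]
[[ 0.967 -0.189  0.17 ]
 [-0.178 -0.981 -0.079]
 [ 0.181  0.046 -0.982]] [-0.294  0.367  0.952]
pos [ 0.6682 -0.2556  0.5418] ang/row [ 0.0035 -0.0233 -0.0136] world d cm [-13.82   5.26 -30.18]
[[-1.41, -0.28, 1.92], [-1.36, -0.29, 1.95], [-1.31, -0.3, 1.99], [-1.26, -0.31, 2.02], [-1.21, -0.32, 2.05], [-1.16, -0.33, 2.08], [-1.1, -0.34, 2.1], [-1.05, -0.35, 2.13], [-1.0, -0.36, 2.16], [-0.94, -0.36, 2.18], [-0.88, -0.37, 2.2], [-0.83, -0.37, 2.22], [-0.77, -0.37, 2.24], [-0.71, -0.37, 2.26]]
```

carry_out:
  claw: [3.5,3.5,3.5,3.5,3.5,3.5,3.5,3.5,3.5,3.5,3.5,3.5,3.5,3.5,3.5]
  delta_pos:
    - [-1.4,-0.3,1.9]
    - [-1.4,-0.3,1.9]
    - [-1.3,-0.3,2.0]
    - [-1.3,-0.3,2.0]
    - [-1.2,-0.3,2.1]
    - [-1.2,-0.3,2.1]
    - [-1.1,-0.3,2.1]
    - [-1.0,-0.3,2.1]
    - [-1.0,-0.4,2.2]
    - [-0.9,-0.4,2.2]
    - [-0.9,-0.4,2.2]
    - [-0.8,-0.4,2.2]
    - [-0.8,-0.4,2.2]
    - [-0.7,-0.4,2.3]
    - [0,0,0]
  angular:
    - [0.004,-0.023,-0.014]
    - [0.004,-0.023,-0.014]
    - [0.004,-0.023,-0.014]
    - [0.004,-0.023,-0.014]
    - [0.004,-0.023,-0.014]
    - [0.004,-0.023,-0.014]
    - [0.003,-0.023,-0.014]
    - [0.003,-0.023,-0.014]
    - [0.003,-0.023,-0.014]
    - [0.003,-0.023,-0.014]
    - [0.003,-0.023,-0.014]
    - [0.003,-0.023,-0.014]
    - [0.003,-0.023,-0.014]
    - [0.003,-0.023,-0.014]
    - [0,0,0]

```text
clock: 22.8
position: [0.5274, -0.2073, 0.2383]
ee_rot: [3.13, -0.001, -0.232]
force: [-0.2, -0.2, -0.2]
width: 0.384
gripper_force: 0.0
```

```bash
python3 st.py; python3 meas.py w2.png; python3 - <<'E'
from h import *
p=arm.get_image("top")
cv2.imwrite("pics/w2t.png",cv2.resize(p["frame"][180:340,200:400,::-1],(750,600)))
s=arm.get_image("side")
for l in("dust_cover",):
  for q in(p,s):
    for r in arm.place_of(l,q)[:2]:print(px(r["centre"]),r["conf"],atz(q,px(r["centre"]),.066))
E
```

```text
[ 0.576  0.464 -0.474  1.551  0.235  1.328 -1.516] [ 0.025 -0.028 -0.007 -0.078 -0.021  0.028  0.011] [ 0.527 -0.207  0.238]
[[ 0.989 -0.    -0.147]
 [-0.001 -1.    -0.003]
 [-0.147  0.003 -0.989]] [-0.16  -0.242 -0.159]
[[-0.0007 -0.9091 -0.4166  0.6241]
 [-1.      0.0022 -0.0031 -0.2066]
 [ 0.0037  0.4166 -0.9091  0.3832]
 [ 0.      0.      0.      1.    ]]
dust_cover [315.9 203.4] 0.8 [ 0.5091 -0.2009  0.066 ]
tall_bottle [354.2  73. ] 0.92 [ 0.618  -0.2362  0.016 ]
short_bottle_a [275.3  58.6] 0.73 [ 0.6304 -0.1645  0.016 ]
(277.632, 265.584) 0.45 [ 0.51026554 -0.20871716  0.066     ]
(266.688, 290.208) 0.98 [ 0.5136439  -0.20355374  0.066     ]
```

View pics/w2.png

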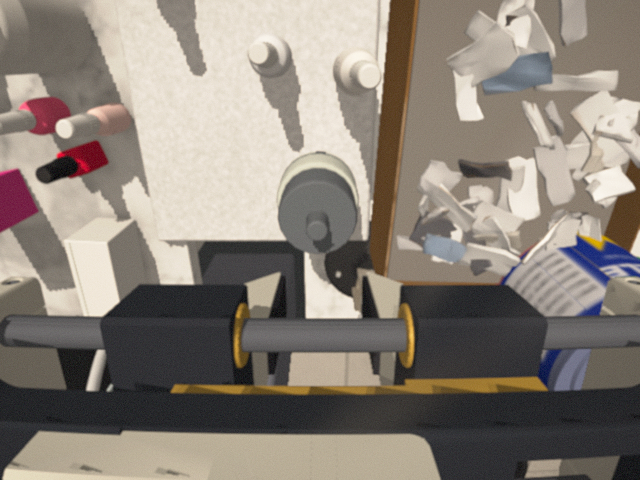

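```bash
python3 - <<'E'
from h import *
w=arm.get_image("wrist")
for z in(.066,.105,.129):print(z,proj(w,[.5095,-.2025,z]))
r=arm.trace("dust_cover",w)[0]["region"];y,x=np.where(r);print(x.min(),x.max(),y.min(),y.max())
f=w["frame"][150:270,250:390,::-1];cv2.imwrite("pics/k.png",cv2.resize(f,(700,600),interpolation=2))
E
```

```text
0.066 [314.82283463 204.51585757]
0.105 [313.90050816 220.46530947]
0.129 [313.21879462 232.27864067]
275 353 170 253
```

View pics/k.png

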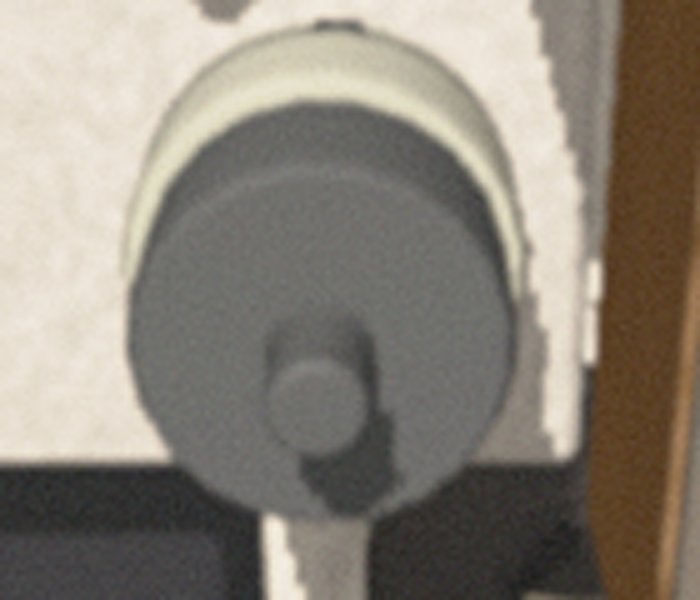

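carry_out:
  claw: [3.5,3.5,3.5,3.5,3.5,3.5,3.5,3.5,3.5,3.5,3.5]
  delta_pos:
    - [0.1,-0.3,1]
    - [0,-0.2,1]
    - [0,0,1.5]
    - [0,0,1.5]
    - [0,0,1.5]
    - [0,0,1.5]
    - [0,0,1.5]
    - [0,0,1.0]
    - [0,0,0.5]
    - [0,0,0]
    - [0,0,0]
  angular:
    - [0,0,0]
    - [0,0,0]
    - [0,0,0]
    - [0,0,0]
    - [0,0,0]
    - [0,0,0]
    - [0,0,0]
    - [0,0,0]
    - [0,0,0]
    - [0,0,0]
    - [0,0,0]

```text
clock: 24.5
position: [0.5145, -0.205, 0.1331]
ee_rot: [-3.134, 0.011, 0.219]
force: [0.4, 0.2, 0.0]
width: 0.381
gripper_force: 0.0
```

carry_out:
  claw: [3.5,3.5,3.5,3.5,3.5,3.5]
  delta_pos:
    - [-0.1,-0.2,0.3]
    - [-0.1,-0.1,0.7]
    - [0,0,0.8]
    - [0,0,0.6]
    - [0,0,0]
    - [0,0,0]
  angular:
    - [0,0,0]
    - [0,0,0]
    - [0,0,0]
    - [0,0,0]
    - [0,0,0]
    - [0,0,0]

```text
clock: 25.1
position: [0.5088, -0.2021, 0.1091]
ee_rot: [-3.133, 0.011, 0.22]
force: [-0.1, 0.4, -0.5]
width: 0.378
gripper_force: 0.0
```

```bash
python3 st.py
```

```text
[ 0.572  0.557 -0.455  1.753  0.298  1.041 -1.588] [-0.001 -0.007 -0.003 -0.01  -0.001  0.001  0.002] [ 0.509 -0.202  0.109]
[[ 0.99  -0.007 -0.14 ]
 [-0.007 -1.     0.001]
 [-0.14   0.    -0.99 ]] [-0.101  0.399 -0.481]
```

Close, then a short lift to check.

carry_out:
  claw: [1.3,1.3,1.3,1.3,1.3,1.3,1.3,1.3]
  delta_pos:
    - [0,0,0]
    - [0,0,0]
    - [0,0,0]
    - [0,0,0]
    - [0,0,0]
    - [0,0,0]
    - [0,0,0]
    - [0,0,0]
  angular:
    - [0,0,0]
    - [0,0,0]
    - [0,0,0]
    - [0,0,0]
    - [0,0,0]
    - [0,0,0]
    - [0,0,0]
    - [0,0,0]
  force: 15

```text
clock: 25.9
position: [0.509, -0.2021, 0.1094]
ee_rot: [-3.134, 0.011, 0.219]
force: [0.8, -0.9, 1.9]
width: 0.179
gripper_force: 15.0
```

carry_out:
  claw: [1.3,1.3,1.3,1.3,1.3,1.3,1.3,1.3,1.3,1.3,1.3,1.3,1.3,1.3,1.3,1.3]
  delta_pos:
    - [-0.1,0,-0.5]
    - [-0.14,0,-1]
    - [-0.14,0,-1]
    - [-0.14,0,-1]
    - [-0.14,0,-1]
    - [-0.14,0,-1]
    - [-0.14,0,-1]
    - [-0.07,0,-0.5]
    - [0.7,-1.3,-0.1]
    - [0.7,-1.3,-0.1]
    - [0.7,-1.4,-0.1]
    - [0.7,-1.4,-0.1]
    - [0.7,-1.4,-0.1]
    - [0.7,-1.3,-0.1]
    - [0.7,-1.3,-0.1]
    - [0.6,-1.3,-0.1]
  angular:
    - [0,0,0]
    - [0,0,0]
    - [0,0,0]
    - [0,0,0]
    - [0,0,0]
    - [0,0,0]
    - [0,0,0]
    - [0,0,0]
    - [0,0,0]
    - [0,0,0]
    - [0,0,0]
    - [0,0,0]
    - [0,0,0]
    - [0,0,0]
    - [0,0,0]
    - [0,0,0]

```text
clock: 27.5
position: [0.5656, -0.0943, 0.1802]
ee_rot: [-3.134, 0.011, 0.22]
force: [0.1, -0.8, -0.1]
width: 0.177
gripper_force: 15.0
```

```bash
python3 st.py; python3 - <<'E'
from h import *
s=arm.get_image("side");cv2.imwrite("pics/s2.png",cv2.resize(s["frame"][100:380,120:440,::-1],(685,600)))
E
```

```text
[ 0.397  0.529 -0.495  1.605  0.249  1.216 -1.739] [-0.22   0.063 -0.017 -0.105 -0.002  0.047 -0.216] [ 0.566 -0.094  0.18 ]
[[ 0.99  -0.007 -0.14 ]
 [-0.007 -1.     0.001]
 [-0.14   0.    -0.99 ]] [ 0.114 -0.846 -0.14 ]
```

View pics/s2.png

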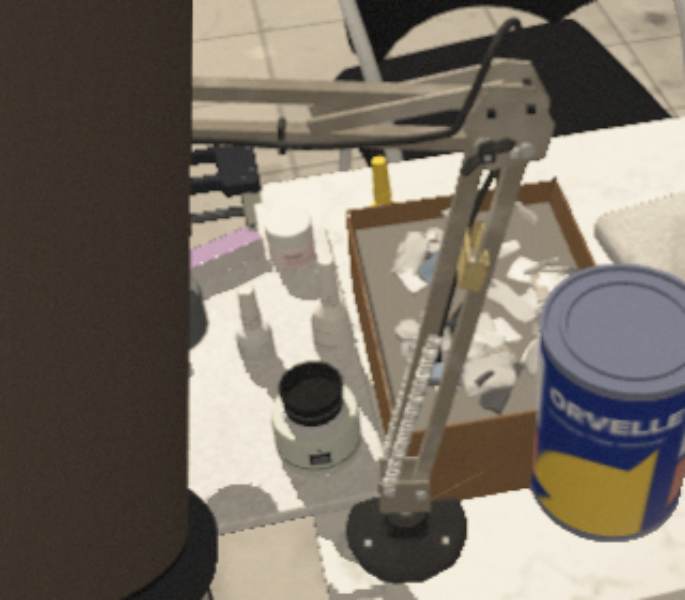

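carry_out:
  claw: [1.3,1.3,1.3,1.3,1.3,1.3,1.3,1.3,1.3,1.3,1.3,1.3]
  delta_pos:
    - [0.1,0,0.8]
    - [0.2,0,1.4]
    - [0.2,0,1.4]
    - [0.2,0,1.4]
    - [0.2,0,1.4]
    - [0.2,0,1.4]
    - [0.2,0,1.4]
    - [0.2,0,1.2]
    - [0,0,0.6]
    - [0,0,0.4]
    - [0,0,0]
    - [0,0,0]
  angular:
    - [0,0,0]
    - [0,0,0]
    - [0,0,0]
    - [0,0,0]
    - [0,0,0]
    - [0,0,0]
    - [0,0,0]
    - [0,0,0]
    - [0,0,0]
    - [0,0,0]
    - [0,0,0]
    - [0,0,0]

```text
clock: 28.75
position: [0.5643, -0.0954, 0.0657]
ee_rot: [-3.134, 0.011, 0.218]
force: [0.1, -0.2, -0.9]
width: 0.176
gripper_force: 15.0
```

carry_out:
  claw: [1.3,1.3,1.3,1.3,1.3,1.3]
  delta_pos:
    - [0,0,0.2]
    - [0,0,0.2]
    - [0,0,0.1]
    - [0,0,0.1]
    - [0,0,0]
    - [0,0,0]
  angular:
    - [0,0,0]
    - [0,0,0]
    - [0,0,0]
    - [0,0,0]
    - [0,0,0]
    - [0,0,0]

```text
clock: 29.35
position: [0.5631, -0.0955, 0.0594]
ee_rot: [-3.134, 0.011, 0.22]
force: [-0.9, -0.2, 0.4]
width: 0.181
gripper_force: 15.0
```

carry_out:
  claw: [1.3,1.3,1.3]
  delta_pos:
    - [0,0,0.1]
    - [0,0,0.1]
    - [0,0,0]
  angular:
    - [0,0,0]
    - [0,0,0]
    - [0,0,0]

```text
clock: 29.65
position: [0.5632, -0.0955, 0.0591]
ee_rot: [3.133, -0.011, -0.218]
force: [-3.9, 0.0, 17.6]
width: 0.183
gripper_force: 15.0
```

carry_out:
  claw: [1.8,2.6,3.5,3.5,3.5,3.5,3.5,3.5,3.5,3.5,3.5,3.5,3.5]
  delta_pos:
    - [0,0,-0.1]
    - [0,0,0]
    - [0,0,0]
    - [0,0,0]
    - [0,0,0]
    - [-0.1,0,-0.5]
    - [-0.1,0,-1]
    - [-0.2,0,-1.5]
    - [-0.2,0,-2]
    - [-0.3,0,-2]
    - [-0.3,0,-2]
    - [-0.3,0,-2]
    - [-0.3,0,-1]
  angular:
    - [0,0,0]
    - [0,0,0]
    - [0,0,0]
    - [0,0,0]
    - [0,0,0]
    - [0,0,0]
    - [0,0,0]
    - [0,0,0]
    - [0,0,0]
    - [0,0,0]
    - [0,0,0]
    - [0,0,0]
    - [0,0,0]

```text
clock: 30.95
position: [0.5629, -0.0952, 0.1827]
ee_rot: [3.134, -0.011, -0.214]
force: [0.5, 0.0, 0.1]
width: 0.38
gripper_force: 0.0
```

```bash
python3 st.py; python3 meas.py w3.png; python3 plan.py .60 -.236 .25 0 -.1 10
```

```text
[ 0.403  0.521 -0.497  1.612  0.248  1.213 -1.736] [ 0.028 -0.101 -0.021 -0.047 -0.056  0.161  0.045] [ 0.563 -0.095  0.183]
[[ 0.991 -0.007 -0.136]
 [-0.007 -1.     0.   ]
 [-0.136  0.001 -0.991]] [0.45  0.017 0.15 ]
[[-0.0076 -0.9138 -0.406   0.6579]
 [-1.      0.0074  0.0019 -0.0955]
 [ 0.0012  0.406  -0.9139  0.3287]
 [ 0.      0.      0.      1.    ]]
shaker [439.2 239.7] 0.56 [ 0.5121 -0.203   0.016 ]
tall_bottle [494.1 121.6] 0.66 [ 0.6194 -0.2366  0.016 ]
short_bottle_a [294.2   9.7] 0.9 [ 0.7006 -0.0746  0.016 ]
short_bottle_a [406.  105.7] 0.56 [ 0.6315 -0.1623  0.016 ]
cup_floor [463.4 282.2] 0.72 [ 0.5099 -0.2012  0.088 ]
pos [ 0.5612 -0.0955  0.1788] ang/row [-0.0001  0.0042 -0.0007] world d cm [  3.88 -14.05   7.12]
[[0.29, 1.4, -0.76], [0.3, 1.4, -0.76], [0.3, 1.4, -0.76], [0.3, 1.4, -0.76], [0.3, 1.4, -0.76], [0.3, 1.4, -0.75], [0.31, 1.4, -0.75], [0.31, 1.4, -0.75], [0.31, 1.4, -0.75], [0.31, 1.41, -0.75]]
```

View pics/w3.png

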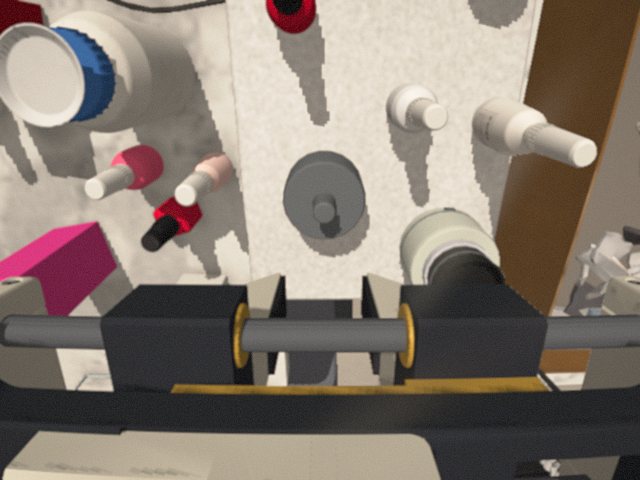

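```bash
python3 - <<'E'
from h import *
w=arm.get_image("wrist")
print(atz(w,(583,152),.135), proj(w,[.619,-.2366,.135]),proj(w,[.619,-.2366,.016]))
E
```

```text
[ 0.61772735 -0.23198814  0.135     ] [591.84054409 149.70186168] [496.43422456 119.48116844]
```

carry_out:
  claw: [3.5,3.5,3.5,3.5,3.5,3.5,3.5,3.5,3.5,3.5,3.5]
  delta_pos:
    - [0.3,1.0,-2]
    - [0.3,1.4,-1]
    - [0.3,1.4,-1]
    - [0.3,1.4,-1]
    - [0.3,1.4,-1]
    - [0.3,1.4,-0.5]
    - [0.3,1.4,-0.5]
    - [0.3,1.4,-0.5]
    - [0.3,1.4,0]
    - [0.3,1.4,0]
    - [0,0.4,0]
  angular:
    - [0,0.004,0]
    - [0,0.004,0]
    - [0,0.004,0]
    - [0,0.004,0]
    - [0,0.004,0]
    - [0,0.004,0]
    - [0,0.004,0]
    - [0,0.004,0]
    - [0,0.004,0]
    - [0,0,0]
    - [0,0,0]

```text
clock: 32.4
position: [0.6001, -0.2381, 0.2496]
ee_rot: [3.137, -0.015, -0.165]
force: [0.3, 0.4, -1.0]
width: 0.382
gripper_force: 0.0
```

```bash
python3 st.py; python3 meas.py w4.png; python3 - <<'E'
from h import *
w=arm.get_image("wrist")
r=arm.trace("tall_bottle",w)[0]["region"];y,x=np.where(r);print(x.min(),x.max(),y.min(),y.max(),proj(w,[.619,-.2366,.135]),proj(w,[.619,-.2366,.016]))
f=w["frame"][60:280,230:450,::-1];cv2.imwrite("pics/k2.png",cv2.resize(f,(600,600),interpolation=2))
E
```

```text
[ 0.553  0.561 -0.457  1.357  0.257  1.385 -1.497] [ 0.028  0.01  -0.01  -0.017 -0.006  0.013  0.04 ] [ 0.6   -0.238  0.25 ]
[[ 0.994 -0.009 -0.105]
 [-0.009 -1.     0.   ]
 [-0.105  0.001 -0.994]] [ 0.268  0.381 -0.973]
[[-0.0099 -0.9261 -0.3773  0.6904]
 [-0.9999  0.0098  0.0022 -0.2385]
 [ 0.0016  0.3773 -0.9261  0.3986]
 [ 0.      0.      0.      1.    ]]
shaker [291.7 253.3] 0.67 [ 0.5111 -0.2014  0.016 ]
dust_cover [191.7 213.2] 0.64 [ 0.5775 -0.1125  0.066 ]
tall_bottle [401.8   5. ] 0.74 [ 0.7584 -0.3111  0.016 ]
tall_bottle [320.5 154.6] 0.57 [ 0.6225 -0.2355  0.016 ]
tall_bottle [587.  318.3] 0.48 [ 0.4147 -0.5731  0.016 ]
short_bottle_a [150.8  75.2] 0.64 [ 0.702  -0.0724  0.016 ]
short_bottle_a [249.6 148.7] 0.56 [ 0.6294 -0.1631  0.016 ]
cup_floor [288.1 287.5] 0.89 [ 0.5086 -0.2033  0.088 ]
304 344 139 198 [326.20555848 188.58851884] [325.33245277 158.30880681]
```

View pics/k2.png

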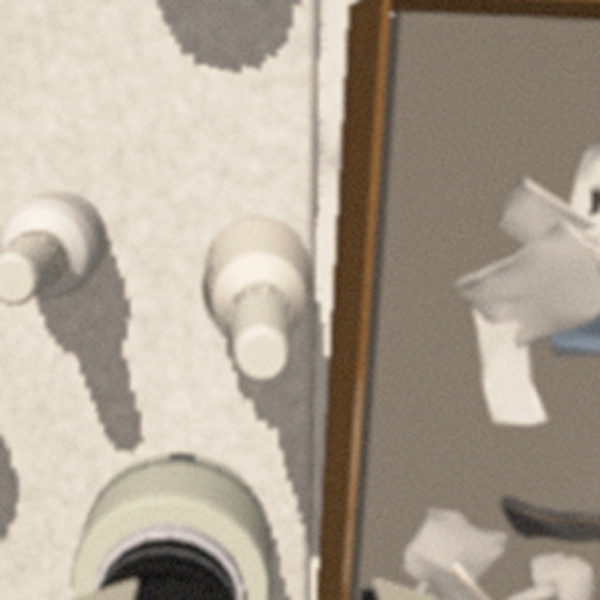

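carry_out:
  claw: [3.8,3.8,3.8,3.8,3.8,3.8,3.8,3.8,3.8,3.8,3.8,3.8,3.8]
  delta_pos:
    - [0.8,0,0.5]
    - [0.8,-0.1,1]
    - [0.8,-0.1,1]
    - [0.8,0,1]
    - [0,0,1.2]
    - [0,0,1.5]
    - [0,0,1.5]
    - [0,0,1.5]
    - [0,0,1.5]
    - [0,0,0.8]
    - [0,0,0.2]
    - [0,0,0]
    - [0,0,0]
  angular:
    - [0,0,0]
    - [0,0,0]
    - [0,0,0]
    - [0,0,0]
    - [0,0,0]
    - [0,0,0]
    - [0,0,0]
    - [0,0,0]
    - [0,0,0]
    - [0,0,0]
    - [0,0,0]
    - [0,0,0]
    - [0,0,0]

```text
clock: 34.1
position: [0.6206, -0.2339, 0.1314]
ee_rot: [3.137, -0.011, -0.161]
force: [0.3, -0.2, 0.5]
width: 0.417
gripper_force: 0.0
```

carry_out:
  claw: [3.8,3.8,3.8,3.8,3.8,3.8]
  delta_pos:
    - [-0.1,0.2,0.4]
    - [0,0,0.9]
    - [0,0,0.9]
    - [0,0,0.6]
    - [0,0,0]
    - [0,0,0]
  angular:
    - [0,0,0]
    - [0,0,0]
    - [0,0,0]
    - [0,0,0]
    - [0,0,0]
    - [0,0,0]

```text
clock: 34.7
position: [0.6159, -0.2351, 0.1026]
ee_rot: [-3.136, 0.01, 0.164]
force: [-0.9, 2.5, 2.2]
width: 0.413
gripper_force: 1.5
```

```bash
python3 st.py
```

```text
[ 0.529  0.702 -0.432  1.487  0.323  1.128 -1.56 ] [ 0.001  0.001 -0.001 -0.001  0.     0.003  0.002] [ 0.616 -0.235  0.103]
[[ 0.995 -0.007 -0.104]
 [-0.007 -1.     0.001]
 [-0.104 -0.001 -0.995]] [-0.903  2.457  2.18 ]
```

carry_out:
  claw: [3.0,2.4,1.5,1.5,1.5,1.5,1.5,1.5]
  delta_pos:
    - [0,0,0]
    - [0,0,0]
    - [0,0,0]
    - [0,0,0]
    - [0,0,0]
    - [0,0,0]
    - [0,0,0]
    - [0,0,0]
  angular:
    - [0,0,0]
    - [0,0,0]
    - [0,0,0]
    - [0,0,0]
    - [0,0,0]
    - [0,0,0]
    - [0,0,0]
    - [0,0,0]
  force: 30

```text
clock: 35.5
position: [0.6161, -0.2359, 0.103]
ee_rot: [-3.137, 0.011, 0.163]
force: [-0.4, -0.1, 0.2]
width: 0.199
gripper_force: 30.0
```

```bash
python3 st.py; python3 meas.py w5.png
```

```text
[ 0.529  0.701 -0.432  1.486  0.323  1.128 -1.56 ] [-0.002 -0.     0.001  0.001 -0.     0.    -0.   ] [ 0.616 -0.236  0.103]
[[ 0.995 -0.007 -0.104]
 [-0.007 -1.     0.   ]
 [-0.104  0.    -0.995]] [-0.449 -0.1    0.178]
[[-0.0077 -0.9264 -0.3763  0.7063]
 [-1.      0.0075  0.002  -0.2361]
 [ 0.001   0.3763 -0.9265  0.252 ]
 [ 0.      0.      0.      1.    ]]
dust_cover [135.  290.2] 0.76 [ 0.596 -0.125  0.066]
tall_bottle [323.5 222.4] 0.81 [ 0.6189 -0.2358  0.016 ]
short_bottle_a [61.5 99.8] 0.86 [ 0.7014 -0.0741  0.016 ]
short_bottle_a [212.2 207.9] 0.61 [ 0.6299 -0.1612  0.016 ]
```

carry_out:
  claw: [1.5,1.5,1.5,1.5,1.5,1.5,1.5,1.5,1.5,1.5,1.5,1.5,1.5,1.5,1.5,1.5,1.5]
  delta_pos:
    - [-0.1,0,-0.6]
    - [-0.1,0,-1.2]
    - [-0.2,0,-1.5]
    - [-0.2,0,-1.7]
    - [-0.2,0,-1.7]
    - [-0.2,0,-1.7]
    - [-0.2,0,-1.6]
    - [-0.1,0,-1.2]
    - [0,0,0]
    - [-1,-0.3,0.1]
    - [-1,-0.3,0.1]
    - [-1,-0.3,0.1]
    - [-1,-0.3,0.1]
    - [-1,-0.3,0.1]
    - [-1,-0.3,0.1]
    - [0,0,0]
    - [0,0,0]
  angular:
    - [0,0,0]
    - [0,0,0]
    - [0,0,0]
    - [0,0,0]
    - [0,0,0]
    - [0,0,0]
    - [0,0,0]
    - [0,0,0]
    - [0,0,0]
    - [0,0,0]
    - [0,0,0]
    - [0,0,0]
    - [0,0,0]
    - [0,0,0]
    - [0,0,0]
    - [0,0,0]
    - [0,0,0]

```text
clock: 37.5
position: [0.5546, -0.2175, 0.2162]
ee_rot: [3.137, -0.012, -0.162]
force: [0.2, -1.0, -0.7]
width: 0.2
gripper_force: 30.0
```

```bash
python3 st.py; python3 - <<'E'
from h import *
w=arm.get_image("wrist");s=arm.get_image("side");t=arm.get_image("top")
P=arm.observe()["position"]
for n,p in(("w",w),("s",s),("t",t)):
    for l,z in(("cup_floor",.088),("shaker",.016),("tall_bottle",P[2]-.087)):
        for r in arm.place_of(l,p)[:2]:
            u=px(r["centre"]);print(n,l,np.round(u),round(r["conf"],2),atz(p,u,z).round(4))
cv2.imwrite("pics/m.png",cv2.resize(np.hstack([w["frame"],s["frame"]])[:,:,::-1],(800,300)))
cv2.imwrite("pics/w6.png",w["frame"][:,:,::-1])
E
```

```text
[ 0.582  0.503 -0.475  1.541  0.25   1.26  -1.522] [-0.005  0.012  0.001 -0.015  0.002  0.001 -0.   ] [ 0.555 -0.218  0.216]
[[ 0.995 -0.007 -0.103]
 [-0.007 -1.     0.   ]
 [-0.103  0.001 -0.995]] [ 0.177 -0.969 -0.739]
w cup_floor [306. 263.] 0.72 [ 0.5062 -0.2027  0.088 ]
w tall_bottle [198. 173.] 0.72 [ 0.592  -0.1362  0.129 ]
w tall_bottle [324. 221.] 0.7 [ 0.5583 -0.2175  0.129 ]
s cup_floor [263. 282.] 0.79 [ 0.516 -0.2    0.088]
s shaker [267. 306.] 0.88 [ 0.5154 -0.1996  0.016 ]
s tall_bottle [267. 245.] 0.88 [ 0.5673 -0.2184  0.129 ]
s tall_bottle [481. 316.] 0.59 [ 0.3244 -0.5238  0.129 ]
t shaker [273. 268.] 0.72 [ 0.5052 -0.1933  0.016 ]
t tall_bottle [435. 308.] 0.57 [ 0.4095 -0.5581  0.129 ]
t tall_bottle [323. 161.] 0.54 [ 0.7393 -0.3183  0.129 ]
```

```bash
python3 - <<'E'
from h import *
w=arm.get_image("wrist");f=w["frame"][:,:,::-1].copy()
def circ(c,r,z,col):
    p=np.array([proj(w,[c[0]+r*np.cos(a),c[1]+r*np.sin(a),z]) for a in np.linspace(0,6.28,80)])
    return (p-[200,100])*4
g=cv2.resize(f[100:250+0,200:400],(800,600),interpolation=2)
f2=f[100:280,200:400];g=cv2.resize(f2,(800,720),interpolation=2)
for c,col in(((.508,-.2025),(0,0,255)),):
    for r,z in((.038,.066),(.0275,.074),(.0275,.098),(.0245,.098)):cv2.polylines(g,[circ(c,r,z,col).astype(int)],True,col,1)
cv2.imwrite("pics/ov.png",g[120:720])
E
```

```text
(no output)
```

View pics/ov.png

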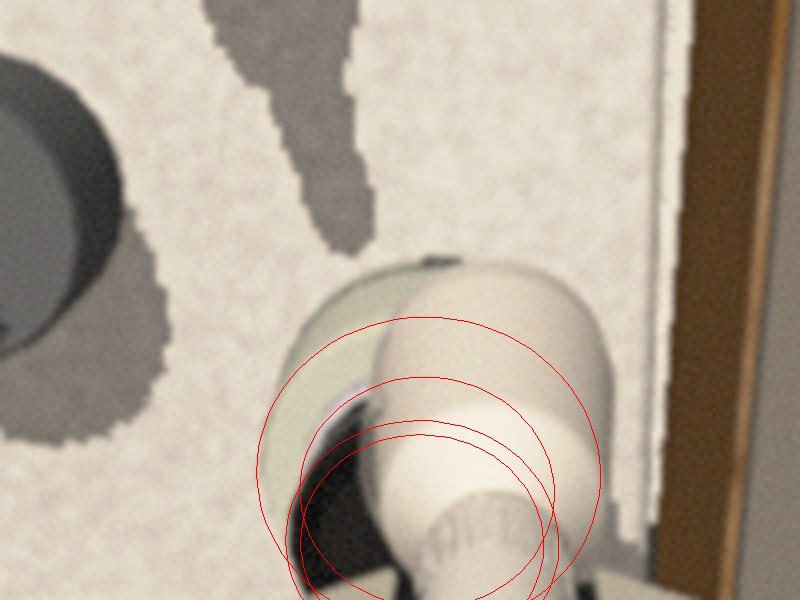

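carry_out:
  claw: [1.5,1.5,1.5,1.5,1.5,1.5,1.5]
  delta_pos:
    - [-0.9,-0.3,0.1]
    - [-1,-0.3,0.1]
    - [-1,-0.3,0.1]
    - [-1,-0.3,0.1]
    - [-1,-0.3,0.1]
    - [0,0,0]
    - [0,0,0]
  angular:
    - [0,0,0]
    - [0,0,0]
    - [0,0,0]
    - [0,0,0]
    - [0,0,0]
    - [0,0,0]
    - [0,0,0]

```text
clock: 38.85
position: [0.5054, -0.2022, 0.2164]
ee_rot: [3.137, -0.012, -0.162]
force: [-0.2, -0.5, -1.2]
width: 0.197
gripper_force: 30.0
```

```bash
python3 st.py; python3 - <<'E'
from h import *
w=arm.get_image("wrist");s=arm.get_image("side")
for n,p in(("w",w),("s",s)):
    for l,z in(("cup_floor",.088),("tall_bottle",.129),("dust_cover",.016)):
        for r in arm.place_of(l,p)[:2]:
            u=px(r["centre"]);print(n,l,np.round(u),round(r["conf"],2),atz(p,u,z).round(4))
E
```

```text
[ 0.618  0.422 -0.494  1.671  0.226  1.207 -1.519] [-0.004  0.013  0.003 -0.017  0.002 -0.001 -0.001] [ 0.505 -0.202  0.216]
[[ 0.995 -0.007 -0.103]
 [-0.007 -1.     0.   ]
 [-0.103  0.001 -0.995]] [-0.187 -0.483 -1.214]
w cup_floor [324. 205.] 0.77 [ 0.5076 -0.2026  0.088 ]
w tall_bottle [325. 221.] 0.86 [ 0.5091 -0.2029  0.129 ]
w tall_bottle [204. 122.] 0.43 [ 0.5747 -0.1284  0.129 ]
w dust_cover [206. 122.] 0.9 [ 0.5648 -0.0954  0.016 ]
s cup_floor [261. 283.] 0.86 [ 0.5139 -0.1959  0.088 ]
s tall_bottle [262. 268.] 0.87 [ 0.5123 -0.2014  0.129 ]
s tall_bottle [478. 316.] 0.8 [ 0.3263 -0.5204  0.129 ]
```

carry_out:
  claw: [1.5,1.5,1.5,1.5,1.5,1.5,1.5]
  delta_pos:
    - [0.1,0,0.6]
    - [0.1,0,0.8]
    - [0.1,0,0.8]
    - [0.1,0,0.7]
    - [0,0,0.5]
    - [0,0,0]
    - [0,0,0]
  angular:
    - [0,0,0]
    - [0,0,0]
    - [0,0,0]
    - [0,0,0]
    - [0,0,0]
    - [0,0,0]
    - [0,0,0]

```text
clock: 39.95
position: [0.506, -0.202, 0.1819]
ee_rot: [-3.137, 0.011, 0.163]
force: [0.3, 0.1, -0.4]
width: 0.199
gripper_force: 30.0
```

carry_out:
  claw: [1.5,1.5,1.5,1.5,1.5,1.5]
  delta_pos:
    - [0,0,0.2]
    - [0,0,0.2]
    - [0,0,0.2]
    - [0,0,0.2]
    - [0,0,0.1]
    - [0,0,0]
  angular:
    - [0,0,0]
    - [0,0,0]
    - [0,0,0]
    - [0,0,0]
    - [0,0,0]
    - [0,0,0]

```text
clock: 40.55
position: [0.5051, -0.202, 0.173]
ee_rot: [-3.137, 0.011, 0.163]
force: [-0.0, -0.3, 1.9]
width: 0.199
gripper_force: 30.0
```

carry_out:
  claw: [1.5,1.5,1.5,1.5,1.5,1.5]
  delta_pos:
    - [0,0,0.1]
    - [0,0,0.2]
    - [0,0,0.1]
    - [0,0,0.1]
    - [0,0,0]
    - [0,0,0]
  angular:
    - [0,0,0]
    - [0,0,0]
    - [0,0,0]
    - [0,0,0]
    - [0,0,0]
    - [0,0,0]

```text
clock: 41.15
position: [0.5048, -0.202, 0.1682]
ee_rot: [3.137, -0.011, -0.162]
force: [0.8, -1.4, 5.8]
width: 0.199
gripper_force: 30.0
```

carry_out:
  claw: [1.5,1.5,1.5,1.5]
  delta_pos:
    - [0,0,0]
    - [0,0,0]
    - [0,0,0]
    - [0,0,0]
  angular:
    - [0,0,0]
    - [0,0,0]
    - [0,0,0]
    - [0,0,0]

```text
clock: 41.55
position: [0.5048, -0.202, 0.1682]
ee_rot: [3.137, -0.011, -0.162]
force: [1.2, 0.2, 5.5]
width: 0.195
gripper_force: 30.0
```

```bash
python3 - <<'E'
from h import *
F=[]
for i in range(6):
    w=arm.get_image("wrist");s=arm.observe();F.append(s["force"])
print(np.mean(F,0),np.std(F,0),s["position"])
for l,z in(("cup_floor",.081),("tall_bottle",.081),("dust_cover",.016)):
    for r in arm.place_of(l,w)[:1]:
        u=px(r["centre"]);print(l,round(r["conf"],2),atz(w,u,z).round(4))
E
```

```text
[ 1.07954227 -0.31964905  5.08021035] [0.5667522  0.5556647  0.49477821] [ 0.50479014 -0.202035    0.16814587]
tall_bottle 0.59 [ 0.5074 -0.202   0.081 ]
dust_cover 0.69 [ 0.5627 -0.0946  0.016 ]
```

```bash
python3 -c "
from cell import arm
print(arm.sign_off())"
```

```text
the job is handed in; nothing more can be done
None
```

The job is handed in at about 42 s of the 72 s limit: the dust cover stands rim down on the shelf clear of the shaker, and the gripper holds the tall bottle in the cup. The wrist force works out to about 6 mm of cup travel. The sign-off gave no verdict, so the result isn't confirmed.

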